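# Put a tub away in the roll-top keeper

### The arm

A 6-joint arm with a two-finger parallel gripper is mounted at the origin on the work surface. World frame = base frame: x ahead of the robot, y to its left, z up, the work surface at z = 0. Lengths are in m, angles in rad, forces in N, time in s.
With the tool pointing down it reaches from about 0.225 to 0.875 m from the base axis. Payload 3.4 kg.
Tool frame: the origin (TCP) lies between the finger pads; the fingertips stand 19 mm ahead of it and the grasp point (between the pads) is the TCP (manip.tip_reach is the distance from the TCP to the fingertips, in m); z points along the fingers, x is the direction in which the jaws open and shut, and the axes are right-handed (so a half turn about z gives the same grasp; the last joint's range is limited). The gripper opens to 85 mm and grips with 20 to 120 N. Pads are 22 mm wide; open, the fingers measure 114 mm over their backs; the gripper's body (76 mm by 85 mm) begins 54 mm behind the grasp point. The pads swing forward as they close: fully open they stand 13 mm farther back than shut.
Start: joints at [1.036, 0.276, 1.505, -0, 1.361, -0.121], TCP at [0.231, 0.526, 0.25] pointing down, gripper open.
Joint ranges: [-2.89, 2.89], [-0.75, 2.08], [0.22, 2.7], [-1.18, 4.32], [0.11, 2.71], [-2.7, 2.7]. Speed limits (rad/s): [2.57, 2.57, 3.14, 3.14, 3.14, 3.14].

### API

Orientations are given as a unit quaternion [w, x, y, z].
In Python, from rig import manip gives the robot as it stands.
- The arm moves only by the tool send_rows, never from a script. Its arguments are lists of equal length, an entry for each row: "delta_pos": the shift along the tool's x, y, z normalised to -1 to 1, where 1 is 40 cm, a list of three; "angular": the turn, a rotation vector about the tool's x, y, z normalised to -1 to 1, where 1 is 0.08 rad, a list of three. A call has 1 to 5 rows; each row shifts and turns the commanded pose from where the row before left it, along the tool's axes as they then stand; what a row does not reach is not made up. A row lasts 1/12 s, in which the tool goes at most 41.7 mm and 7.16 degrees, less where a joint would pass 70% of its speed; a pose out of reach is approached as far as the arm can. A call with a number of a shift or a turn outside -1 to 1 is refused whole. A call with a gripper value outside its range is refused whole. "hand" is the finger opening in mm, from 0 to 85.4, set as the call begins (left out, the last holds). The fingers move at their own pace and stop on an object; "squeeze" is the grip in N (left out, the last holds). Time passes only in rows, so rows that do not move let the fingers close. It gives the time, the measured TCP pose, the force and the opening at its end, in the units of the state.
- manip.get_state(): the state, without advancing time (a new reading comes with each control period).
- manip.get_image(name): name is "side" or "top" or "wrist"; returns the picture (480x640x3 uint8, blue, green, red); there is no depth.
- manip.calibration(name): a dict with "fx", "fy", "cx", "cy" (pixels), "camera_from_world" (4x4, takes a point from world to camera coordinates). Camera axes: x right, y up, looking along -z (the intrinsics and any distortion apply to the point x, -y, -z); pixel columns grow to the right and rows downward; lengths in m; the calibration is good to about 2 mm. The wrist camera is an equidistant fisheye: a pixel r from the principal point sees the ray r / f radians off the axis. A picture is of the moment at which its call begins: read the wrist's pose just before it. calibration takes no time and is no camera call; for the wrist camera it gives the pose at the moment of the call.
- manip.sign_off(): hands the job in, once; it reports no verdict.
The state is a dict: "clock": time; "qpos": joint angles; "qd": joint speeds; "effort": joint torques, N m; "position": TCP position; "ee_rot": TCP orientation; "contact_force": force on the tool from outside, world axes, zero at the start; "moment": the same for the moment, N m; "width": finger opening in m.
Only numpy, scipy, OpenCV 4.12 (cv2) and the standard library are available. Lean on these libraries where they do the work, as an engineer would, in place of code of your own. Each camera call takes 0.05 s, during which the arm holds its last target.

### The job

Roll the keeper's slatted cover back until it is fully open, then set the lidded tub of fruit pieces down gently and upright on the rubber mat in the keeper's free bay, square to the mat with its long side along the mat's long side and wholly within its edges, and let go. Then roll the cover down fully shut. Leave the pot in the keeper, the bottle and the jar where they stand.

Things in the scene. Friction and masses are not known exactly. Their poses are not given: they have to be found in the camera images.
- cabinet: Keeper: fixed half-round aluminium roll-top bin, 284 mm deep (x), 325 wide (y), 187 high. Origin: centre of its underside. x points from its front (towards the robot) to its back, z up. Cheeks at y = +-150 to 162 mm reach 142 mm from the roll axis. Front sill x = -136 to -124 mm, 46 mm high. A fixed hood roofs the back half (x > 5 mm); with the cover open the front half is free from above.
- keeper_floor (a point): Middle of the keeper's inner floor where the two bays meet, axes as the cabinet's: 60 mm in front of the cabinet's origin, 10 mm above the bench. The white floor runs level from 64 mm in front of here to the back, and 150 mm to each side. The bays are centred about 67 mm to either side (y): one holds the mat, the other the pot; which is which varies.
- roll_axis (a point): Point on the cover's roll axis, mid-width, 45 mm straight above the cabinet's origin; axes as the cabinet's. The axis runs along y. The cover's outer face is 133 mm from it, the handle bar's centre 173 mm. With the cover at q (rad) the bar's centre is at x = -0.173 cos(0.209+q), y = 0, z = 0.173 sin(0.209+q) m from here.
- cover (a joint): Turn of the grey slatted cover about the roll axis, rad: 0 = fully shut, leading edge down at the front sill; 1.75 = fully rolled back (end stop). As it grows the leading edge goes up and over to the back. Starts between 0 and 0.3 (ajar). It stays where it is left; moving it takes about 1 to 5 N along the track at the handle.
- cover_grip (a point): Centre of the cover's black handle: a round bar along the cabinet's y, 22 mm thick, 48 mm long with flat ends, at mid-width of the leading edge, on a 12 mm thick stalk standing out radially. The bar's underside is 29 mm clear of the slats. Pinched across its ends (48 mm, along y) it can turn between the fingers as the cover rolls.
- tub_center (a point): Centre of the loose tub, 28 mm above its underside: a clear rectangular tub with red fruit pieces in it and a white lid, standing upright on the bench to the robot's left of the keeper; body 72 mm (x) by 54 mm (y), 50 mm high, lid 69 by 51 mm on top, 56 mm high in all, about 0.2 kg, rigid. Grasp it across its 54 mm width (y).
- mat: Fixed black rubber mat on the floor of the free bay, 96 mm (x) by 80 mm (y), 4 mm thick, its sides parallel to the cabinet's; origin at the centre of its underside, so that its top is 4 mm higher. The tub's x axis goes along the mat's x axis (either way round).
- pot_center (a point): Centre of the round white lidded pot (70 mm across, 50 mm high) that stands in the keeper's other bay; 25 mm above its underside. To be left alone.
- bottle_center (a point): Centre of a white bottle, 68 mm across and 190 mm high, on the bench; 95 mm above its underside. To be left alone.
- jar_center (a point): Centre of a glass jar, 64 mm across and 100 mm high, on the bench; 50 mm above its underside. To be left alone.

How it is judged:
On the way, in this order (a step that is already met when the one before it is completed fails the run):
1. the cover is rolled fully back (within 0.15 rad of its end stop) (value of joint cover above 1.6 rad), for 0.1 s.
2. the tub stands upright and square on the mat and is let go, with the cover open (x of tub_center in the frame of mat between -0.014 and 0.014 m and y of tub_center in the frame of mat between -0.014 and 0.014 m and z of tub_center in the frame of mat below 0.038 m and angle between tub_center's own z axis and vertical below 0.1 rad and angle between the x axis of tub_center and the x axis of mat, either way round below 0.3 rad and contact force between the fingers and tub below 0.1 N and value of joint cover above 1.2 rad), for 0.2 s.
At the end, for the whole second after the job is handed in: The cover is fully shut (within 0.05 rad) and at rest; the tub stands at rest inside on the mat, upright (within 0.1 rad), centred on it within 14 mm in each direction and with its long side along the mat's within 0.3 rad, and is let go (value of joint cover below 0.05 rad and x of tub_center in the frame of mat between -0.014 and 0.014 m and y of tub_center in the frame of mat between -0.014 and 0.014 m and z of tub_center in the frame of mat below 0.038 m and angle between tub_center's own z axis and vertical below 0.1 rad and angle between the x axis of tub_center and the x axis of mat, either way round below 0.3 rad and contact force between the fingers and tub below 0.1 N and linear speed of tub below 0.03 m/s and velocity of joint cover between -0.05 and 0.05 rad/s); the robot touches nothing.
It fails at once if the pot, the bottle or the jar is shifted by more than 25 mm (distance of any of pot_center, bottle_center, jar_center from where it was at the start of the episode above 0.025 m).
It fails at once if the tub is tipped by more than 0.7 rad (angle between tub_center's own z axis and vertical above 0.7 rad).
It fails at once if the tub is dropped or slammed onto the mat (faster than 0.5 m/s within 60 mm of it) (distance between tub_center and mat below 0.06 m and linear speed of tub above 0.5 m/s).
It also fails if it takes over 72 s, if anything falls off the work surface, if the arm or the gripper's body presses on something with over 40 N, if the wrist force passes 120 N, or if a joint passes its speed limit or range.

## Working session

There is one attempt and no reset: what is moved stays moved. The work goes in short steps, Python scripts to look and compute and a tool call to move; the robot and the scene stay as the last step left them, time stands still between calls to the robot, and variables do not carry over. Pictures are saved under pics/ and viewed, and the job is handed in when it is done.

Besides the shell and the picture viewer there is one more tool, called after "Emit:" as name(argument=value, ...), one argument or row to a line, values as JSON. send_rows: Moves the arm, as the interface text tells. Scaled input: -1 to 1 covers 40 cm each way for a shift and 0.08 rad each way for a turn. Its arguments: {"type":"object","properties":{"delta_pos":{"type":"array","items":{"type":"array","items":{"type":"number"}}},"angular":{"type":"array","items":{"type":"array","items":{"type":"number"}}},"hand":{"type":"number"},"squeeze":{"type":"number"}},"required":["delta_pos","angular"]}

```bash
ls; mkdir -p pics; python3 - <<'E'
from rig import manip
import cv2
print(manip.get_state())
for n in("side","top","wrist"):
    c=manip.calibration(n); print(n,c)
    cv2.imwrite(f"pics/{n}0.png",manip.get_image(n))
E
```

```text
pics
{'clock': 0.0, 'qpos': array([ 1.03601454e+00,  2.76605462e-01,  1.50614265e+00, -1.66725063e-05,
        1.36069790e+00, -1.21017250e-01]), 'qd': array([ 0.00052154,  0.00112279, -0.00029705,  0.00118639, -0.00046923,
        0.00180528]), 'effort': array([-1.58168357e-03, -4.16771543e+01, -2.45800978e+01, -8.65155052e-04,
        1.12753763e-02, -4.56017730e-06]), 'position': array([0.23094771, 0.52603824, 0.24942992]), 'ee_rot': array([ 4.16631474e-04,  8.37273738e-01,  5.46783164e-01, -8.27777639e-04]), 'contact_force': array([ 0.19830528, -0.47975806, -0.14941272]), 'moment': array([-0.01645898, -0.02539363, -0.005477  ]), 'width': 0.08544219234565749}
side {'fx': 519.2542118928419, 'fy': 519.2542118928419, 'cx': 326.7323713887966, 'cy': 230.03270090546548, 'camera_from_world': array([[ 0.20925593,  0.97785593,  0.00312083, -0.06587836],
       [-0.93124885,  0.19830664,  0.30569603,  0.49224043],
       [ 0.2983078 , -0.06687498,  0.95212404, -1.57279329],
       [ 0.        ,  0.        ,  0.        ,  1.        ]])}
top {'fx': 443.5339121467038, 'fy': 443.5339121467038, 'cx': 314.1513861683996, 'cy': 239.03516451220023, 'camera_from_world': array([[ 0.02272469, -0.99944892,  0.02419578, -0.06936818],
       [ 0.99800256,  0.02410546,  0.05839364, -0.53798411],
       [-0.05894471,  0.02282048,  0.99800037, -1.24416372],
       [ 0.        ,  0.        ,  0.        ,  1.        ]])}
wrist {'fx': 371.64829954431775, 'fy': 371.64829954431775, 'cx': 320.75428592575486, 'cy': 234.57738391990466, 'camera_from_world': array([[ 0.40234575,  0.91548704, -0.00117621, -0.57464952],
       [-0.86815057,  0.38113351, -0.31788653,  0.04191098],
       [-0.2905727 ,  0.12892142,  0.94812804, -0.37973474],
       [ 0.        ,  0.        ,  0.        ,  1.        ]])}
```

View pics/side0.png

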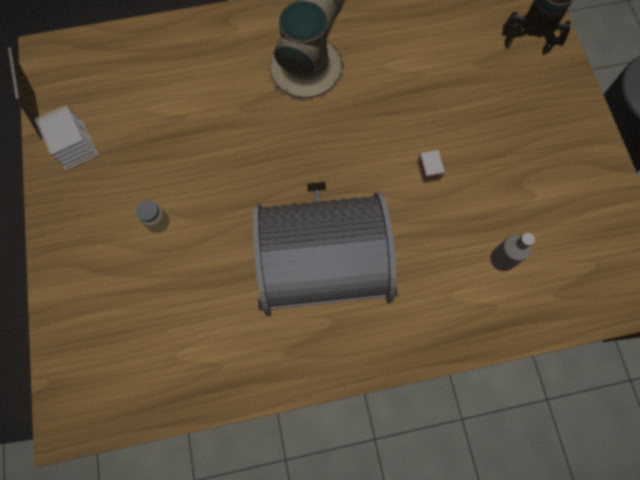

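View pics/top0.png

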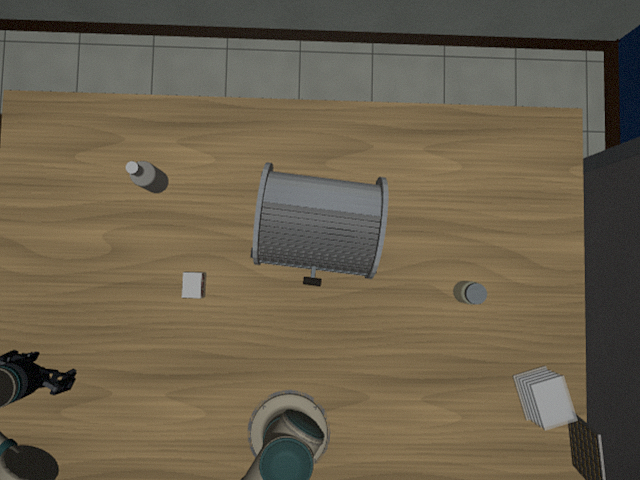

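View pics/wrist0.png

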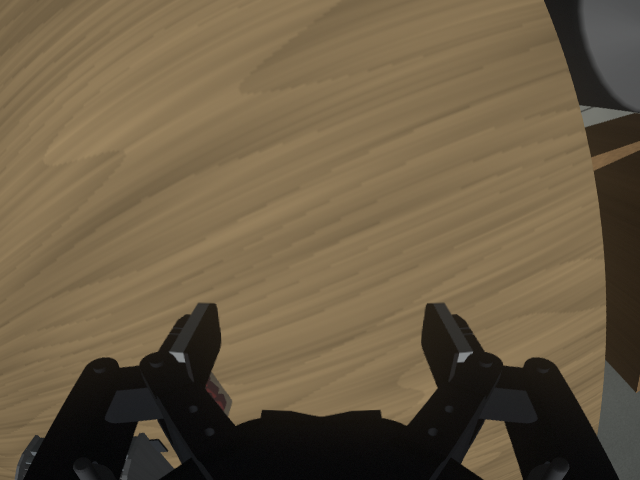

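Side view: handle near (317,187), keeper around (325,250), tub lid at (432,163). Top view: handle (312,282), keeper (318,220), tub lid (192,285). The jar is to the right of the keeper and the bottle is behind it on the left. Next I'll triangulate these.

```bash
cat > h.py <<'E'
import numpy as np, cv2
from scipy.spatial.transform import Rotation as R
from rig import manip
def ray(cal,uv,fish=False):
    T=np.array(cal["camera_from_world"]);x=(uv[0]-cal["cx"])/cal["fx"];y=(uv[1]-cal["cy"])/cal["fy"]
    if fish:
        r=np.hypot(x,y); s=np.sin(r)/r if r>1e-9 else 1; d=np.array([x*s,-y*s,-np.cos(r)])
    else: d=np.array([x,-y,-1.]); d/=np.linalg.norm(d)
    return -T[:3,:3].T@T[:3,3], T[:3,:3].T@d
def plane(r,z): o,d=r; return o+d*(z-o[2])/d[2]
def tri(*rs):
    A=0;b=0
    for o,d in rs:
        P=np.eye(3)-np.outer(d,d);A=A+P;b=b+P@o
    p=np.linalg.solve(A,b)
    return p,[float(np.linalg.norm((np.eye(3)-np.outer(d,d))@(p-o))*1000) for o,d in rs]
def proj(cal,p,fish=False):
    T=np.array(cal["camera_from_world"]);c=T[:3,:3]@p+T[:3,3];x,y,z=c[0],-c[1],-c[2]
    if fish:
        r=np.hypot(x,y);a=np.arctan2(r,z);return np.array([cal["cx"]+cal["fx"]*a*x/r,cal["cy"]+cal["fy"]*a*y/r])
    return np.array([cal["cx"]+cal["fx"]*x/z,cal["cy"]+cal["fy"]*y/z])
def st():
    s=manip.get_state();q=s["ee_rot"];return s,s["position"],R.from_quat([q[1],q[2],q[3],q[0]])
def goto(p,yaw=None):
    """tool-frame shift & rotvec to reach p, with tool down and jaw x axis at world angle yaw"""
    s,c,r=st(); print("clock",s["clock"],"pos",c.round(4),"w",s["width"])
    M=r.as_matrix(); d=M.T@(np.array(p)-c); print("shift m",d.round(4),"norm",(d/0.4).round(4))
    print("yaw now",np.arctan2(M[1,0],M[0,0]).round(4),"z",M[:,2].round(4))
    if yaw is not None:
        best=None
        for k in(0,np.pi):
            a=yaw+k;x=np.array([np.cos(a),np.sin(a),0]);z=np.array([0,0,-1.]);y=np.cross(z,x)
            v=(r.inv()*R.from_matrix(np.c_[x,y,z])).as_rotvec()
            if best is None or np.linalg.norm(v)<np.linalg.norm(best):best=v
        print("rotvec",best.round(4),"norm",(best/0.08).round(3))
E
python3 - <<'E'
from h import *
im={n:cv2.imread(f"pics/{n}0.png") for n in("side","top")}
cal={n:manip.calibration(n) for n in im}
box={"side":{"bar":(300,175,335,200),"tub":(415,145,450,185)},"top":{"bar":(295,270,330,295),"tub":(175,265,212,305)}}
cents={}
for n in im:
    for k,(a,b,c,d) in box[n].items():
        p=im[n][b:d,a:c].astype(int);hsv=cv2.cvtColor(im[n][b:d,a:c],cv2.COLOR_BGR2HSV)
        m=(p.max(2)<45) if k=="bar" else ((hsv[...,1]<60)&(hsv[...,2]>130))
        m=m.astype(np.uint8);cs,_=cv2.findContours(m,0,2);cc=max(cs,key=cv2.contourArea)
        rr=cv2.minAreaRect(cc);M=cv2.moments(cc);uv=(M["m10"]/M["m00"]+a,M["m01"]/M["m00"]+b)
        print(n,k,np.round(uv,2),rr,cv2.contourArea(cc));cents[n,k]=uv
for k in("bar","tub"):
    print(k,tri(ray(cal["side"],cents["side",k]),ray(cal["top"],cents["top",k])))
for n,bx in (("side",(230,170,430,330)),("top",(230,150,410,300))):
    a,b,c,d=bx; cv2.imwrite(f"pics/{n}0z.png",cv2.resize(im[n][b:d,a:c],None,fx=4 if n=="top" else 3.5,fy=4 if n=="top" else 3.5,interpolation=cv2.INTER_CUBIC))
E
```

```text
side bar [316.25 186.23] ((16.0, 11.0), (6.0, 16.0), 90.0) 73.5
side tub [432.43 161.81] ((17.441181182861328, 16.764705657958984), (22.55581283569336, 16.97749137878418), 75.96376037597656) 341.5
top bar [311.76 280.97] ((16.69230842590332, 10.961539268493652), (16.99275779724121, 6.945944786071777), 7.125016689300537) 98.0
top tub [191.32 285.11] ((16.0704402923584, 20.161602020263672), (19.078855514526367, 25.438474655151367), 3.012787342071533) 437.5
bar (array([ 0.42307592, -0.05139525,  0.0872329 ]), [0.12013003792493616, 0.12013003792491206])
tub (array([0.40339775, 0.27683064, 0.0505446 ]), [0.2388348501769254, 0.23883485017693254])
```

View pics/side0z.png

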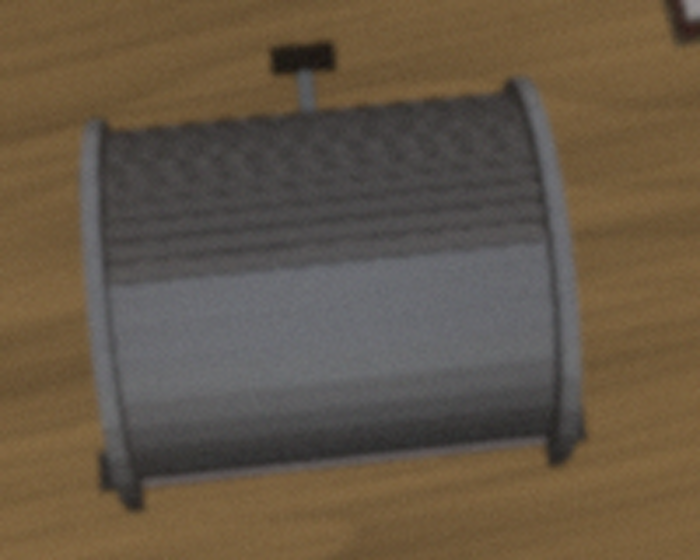

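View pics/top0z.png

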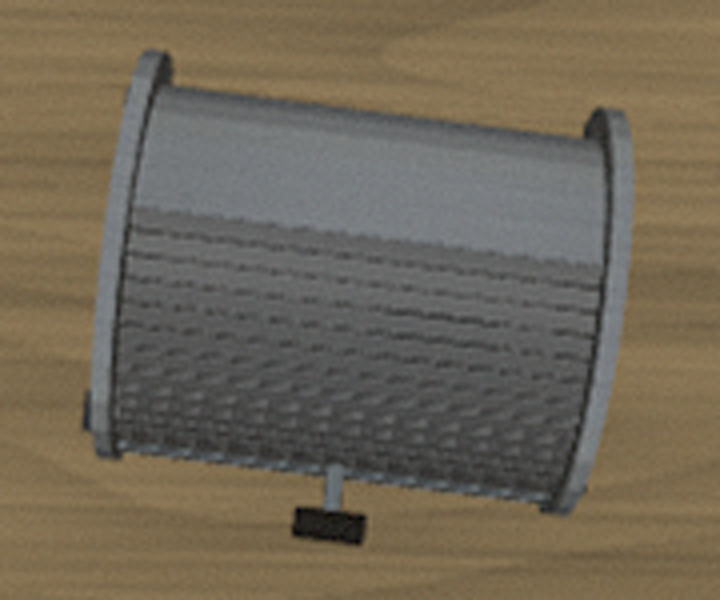

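```bash
python3 - <<'E'
from h import *
S=manip.calibration("side");T=manip.calibration("top")
a,ea=tri(ray(S,(385.7,239.4)),ray(T,(263.75,201.75)))
b,eb=tri(ray(S,(261.4,251.4)),ray(T,(380.75,216.25)))
print(a,ea,b,eb)
yv=(a-b);print(np.linalg.norm(yv),"yaw",np.arctan2(-yv[0],yv[1]))
yaw=np.arctan2(-yv[0],yv[1])
# tub orientation, lid corners, top view
im=cv2.imread("pics/top0.png");g=im[265:305,175:212];hsv=cv2.cvtColor(g,cv2.COLOR_BGR2HSV)
m=((hsv[...,1]<60)&(hsv[...,2]>130)).astype(np.uint8);c=max(cv2.findContours(m,0,2)[0],key=cv2.contourArea)
bx=cv2.boxPoints(cv2.minAreaRect(c))+np.array([175,265])
P=np.array([plane(ray(T,u),0.056) for u in bx]);print(P.round(4),P.mean(0))
for i in range(4):
    e=P[(i+1)%4]-P[i];print(np.linalg.norm(e),np.arctan2(e[1],e[0]))
for nm,uv in(("jar",(474,293)),("bottle",(133,167))): print(nm,plane(ray(T,uv),.1 if nm=="jar" else .19))
for yw in(-.1,yaw,-.13,-.15):
  X=np.array([np.cos(yw),np.sin(yw)]);bar=np.array([0.4231,-.0514]);q=.037
  o=bar+X*.173*np.cos(.209+q);print(yw,"origin",o,"hood mid",((a+b)/2)[:2], "hood-line mid x offset",((a+b)[:2]/2-o)@X,((a+b)[:2]/2-o)@np.array([-X[1],X[0]]))
E
```

```text
[0.62208177 0.07658932 0.16199425] [0.9017272708661848, 0.9017272708662357] [ 0.59197264 -0.21795192  0.17070258] [1.2057111295420986, 1.205711129542071]
0.29620421860680246 yaw -0.10186996334041289
[[0.3699 0.3021 0.056 ]
 [0.4387 0.3012 0.056 ]
 [0.4371 0.2496 0.056 ]
 [0.3683 0.2506 0.056 ]] [0.40353061 0.27589498 0.056     ]
0.06877322388319308 -0.012405051036491822
0.051670834078772904 -1.601198579669994
0.06883196038875511 3.1266531423606034
0.051497500607368955 1.5391970168727613
jar [ 0.40113649 -0.48301927  0.1       ]
bottle [0.69521811 0.39500527 0.19      ]
-0.1 origin [ 0.59005345 -0.06815122] hood mid [ 0.6070272 -0.0706813] hood-line mid x offset 0.01714153873360001 -0.0008228953531661115
-0.10186996334041289 origin [ 0.59002184 -0.06846339] hood mid [ 0.6070272 -0.0706813] hood-line mid x offset 0.017142754183077938 -0.0004770757184233092
-0.13 origin [ 0.58947587 -0.07315153] hood mid [ 0.6070272 -0.0706813] hood-line mid x offset 0.01708300817023252 0.004724640253788986
-0.15 origin [ 0.58900759 -0.07647448] hood mid [ 0.6070272 -0.0706813] hood-line mid x offset 0.016951547953185556 0.00842094324726836
```

Emit:
send_rows(
  delta_pos=[
    [0,0,0],
    [0,0,0],
    [0,0,0],
    [0,0,0],
    [0,0,0],
  ],
  angular=[
    [0,0,-1],
    [0,0,-1],
    [0,0,-1],
    [0,0,-0.89],
    [0,0,0],
  ],
)

```text
clock: 0.57
position: [0.2311, 0.5263, 0.2499]
ee_rot: [0.0, 0.742, 0.67, -0.0]
contact_force: [0.3, 0.3, -0.1]
width: 0.0856
```

```bash
python3 - <<'E'
from h import *
goto([.36,-.045,.25],-.102+np.pi/2)
T=np.array(manip.calibration("wrist")["camera_from_world"]);s,p,r=st()
print("cam in tool",r.inv().apply(-T[:3,:3].T@T[:3,3]-p),r.inv().apply(-T[2,:3]))
E
```

```text
clock 0.5667 pos [0.2311 0.5263 0.2499] w 0.08564004403505625
shift m [-5.553e-01  1.861e-01  3.000e-04] norm [-1.3882e+00  4.6530e-01  7.0000e-04]
yaw now 1.4693 z [-4.e-04 -7.e-04 -1.e+00]
rotvec [-0.0003  0.0007  0.0005] norm [-0.004  0.009  0.006]
cam in tool [ 7.22780298e-05 -8.07446222e-02 -1.23169197e-01] [1.86982639e-04 3.18194461e-01 9.48025448e-01]
```

Emit:
send_rows(
  delta_pos=[
    [-0.09,0.03,0],
    [-0.09,0.03,0],
    [-0.09,0.03,0],
    [-0.09,0.03,0],
    [-0.09,0.03,0],
  ],
  angular=[
    [0,0,0],
    [0,0,0],
    [0,0,0],
    [0,0,0],
    [0,0,0],
  ],
)

```text
clock: 0.98
position: [0.2723, 0.3396, 0.2501]
ee_rot: [0.0, 0.743, 0.67, -0.0]
contact_force: [1.1, -0.5, 0.3]
width: 0.0854
```

Emit:
send_rows(
  delta_pos=[
    [-0.09,0.03,0],
    [-0.09,0.03,0],
    [-0.09,0.03,0],
    [-0.09,0.03,0],
    [-0.09,0.03,0],
  ],
  angular=[
    [0,0,0],
    [0,0,0],
    [0,0,0],
    [0,0,0],
    [0,0,0],
  ],
)

```text
clock: 1.4
position: [0.3134, 0.1544, 0.2504]
ee_rot: [0.0, 0.743, 0.669, 0.0]
contact_force: [0.2, 0.4, 0.4]
width: 0.0855
```

Emit:
send_rows(
  delta_pos=[
    [-0.09,0.03,0],
    [-0.09,0.03,0],
    [-0.09,0.03,0],
    [-0.09,0.03,0],
    [-0.09,0.03,0],
  ],
  angular=[
    [0,0,0],
    [0,0,0],
    [0,0,0],
    [0,0,0],
    [0,0,0],
  ],
)

```text
clock: 1.82
position: [0.3547, -0.0309, 0.2505]
ee_rot: [0.0, 0.743, 0.669, 0.0]
contact_force: [0.9, 0.2, -0.7]
width: 0.0857
```

Emit:
send_rows(
  delta_pos=[
    [-0.04,0.015,0],
    [0,0,0],
    [0,0,0],
  ],
  angular=[
    [0,0,0],
    [0,0,0],
    [0,0,0],
  ],
)

```text
clock: 2.07
position: [0.3591, -0.0461, 0.2501]
ee_rot: [-0.001, 0.744, 0.668, 0.0]
contact_force: [0.3, 0.5, -1.0]
width: 0.0854
```

```bash
python3 - <<'E'
from h import *
goto([.36,-.045,.25],-.102+np.pi/2)
np.save("w1.npy",np.array(manip.calibration("wrist")["camera_from_world"]))
cv2.imwrite("pics/w1.png",manip.get_image("wrist"))
E
```

```text
clock 2.0667 pos [ 0.3591 -0.0461  0.2501] w 0.08538245645790887
shift m [0.0012 0.0007 0.0001] norm [0.0031 0.0018 0.0002]
yaw now 1.4639 z [-7.e-04  9.e-04 -1.e+00]
rotvec [-0.0008 -0.0008 -0.0049] norm [-0.01  -0.01  -0.062]
```

View pics/w1.png

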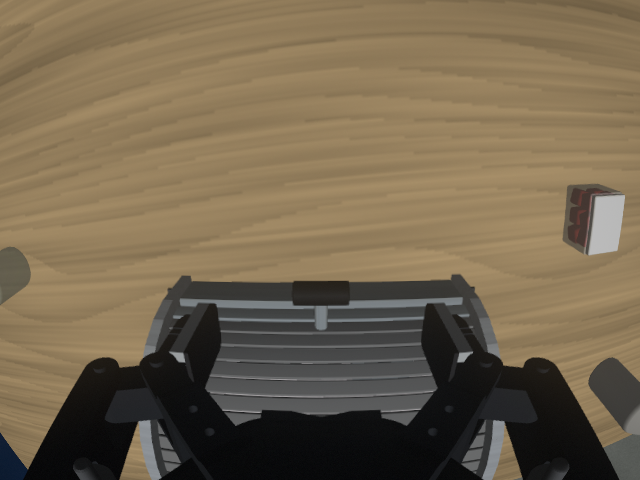

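Wrist view: handle bar at (321,293), spanning columns 293–350, and the front ends of the cheeks near (182,280) and (460,279). The slat lines are level, so the yaw is about right. The tub is at the right, near (605,222).

```bash
python3 - <<'E'
from h import *
im=cv2.imread("pics/w1.png");W=manip.calibration("wrist");W["camera_from_world"]=np.load("w1.npy")
g=im[270:315,280:365].max(2);m=(g<50).astype(np.uint8);cc=max(cv2.findContours(m,0,2)[0],key=cv2.contourArea)
x,y,w,h=cv2.boundingRect(cc);rr=cv2.minAreaRect(cc);print(x+280,y+270,w,h,rr)
uv=(rr[0][0]+280,rr[0][1]+270)
S=manip.calibration("side");T=manip.calibration("top")
r=[ray(W,uv,True),ray(S,(316.25,186.23)),ray(T,(311.76,280.97))]
p=tri(*r);print(p)
print(tri(r[0],r[1]),tri(r[0],r[2]),plane(r[0],.085))
p=p[0]
a=plane(ray(W,(x+280,uv[1]),1),p[2]);b=plane(ray(W,(x+280+w,uv[1]),1),p[2]);print("len",a-b)
e0=plane(ray(W,(280+cc[:,0,0].min(),270+cc[cc[:,0,0].argmin(),0,1]),1),p[2])
goto(p,-.102+np.pi/2)
E
```

```text
292 281 58 24 ((40.5, 22.5), (23.0, 57.0), 90.0)
(array([ 0.42410105, -0.05203253,  0.09140927]), [1.1224005255700933, 0.6571255916291774, 1.1838504313096625])
(array([ 0.42463331, -0.05245722,  0.09130558]), [0.6662550881122293, 0.6662550881122441]) (array([ 0.42327722, -0.05206884,  0.09384572]), [0.909011476896556, 0.9090114768965687]) [ 0.42779504 -0.05346499  0.085     ]
len [-0.00532424 -0.04918605  0.        ]
clock 2.1167 pos [ 0.3588 -0.0452  0.2501] w 0.08535215594084898
shift m [-1.000e-04  6.580e-02  1.586e-01] norm [-3.000e-04  1.645e-01  3.964e-01]
yaw now 1.466 z [-9.0e-04  1.2e-03 -1.0e+00]
rotvec [-0.001  -0.0011 -0.0028] norm [-0.013 -0.014 -0.035]
```

Emit:
send_rows(
  delta_pos=[
    [0,0.055,0],
    [0,0.055,0],
    [0,0.0545,0],
    [0,0,0.08],
    [0,0,0.08],
  ],
  angular=[
    [0,0,-0.04],
    [0,0,0],
    [0,0,0],
    [0,0,0],
    [0,0,0],
  ],
)

```text
clock: 2.53
position: [0.4273, -0.051, 0.187]
ee_rot: [0.002, 0.741, 0.672, 0.002]
contact_force: [-0.0, 0.1, -1.0]
width: 0.0854
```

Emit:
send_rows(
  delta_pos=[
    [0,0,0.08],
    [0,0,0.06],
    [0,0,0.04],
    [0,0,0],
    [0,0,0],
  ],
  angular=[
    [0,0,0],
    [0,0,0],
    [0,0,0],
    [0,0,0],
    [0,0,0],
  ],
)

```text
clock: 2.95
position: [0.4241, -0.0507, 0.114]
ee_rot: [-0.001, 0.741, 0.672, -0.0]
contact_force: [-0.2, 0.2, -0.1]
width: 0.0852
```

```bash
python3 - <<'E'
from h import *
goto([.4241,-.0520,.0914],-.105+np.pi/2)
cv2.imwrite("pics/w2.png",manip.get_image("wrist"))
E
```

```text
clock 2.95 pos [ 0.4241 -0.0507  0.114 ] w 0.0852220574668159
shift m [-0.0013  0.0002  0.0226] norm [-0.0033  0.0005  0.0565]
yaw now 1.4731 z [-0.0019  0.001  -1.    ]
rotvec [-0.002  -0.0008  0.0073] norm [-0.025 -0.01   0.091]
```

View pics/w2.png

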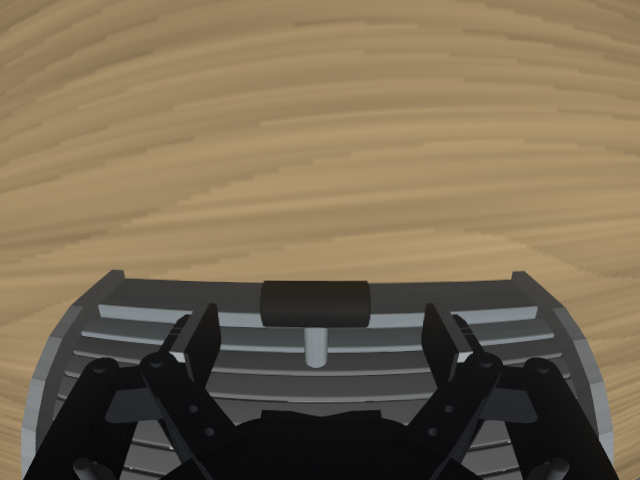

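The bar is now at (316,303), columns 261–371, centred between the pads. I'll re-triangulate from this lower view.

```bash
python3 - <<'E'
from h import *
W2=manip.calibration("wrist");W1=dict(W2);W1["camera_from_world"]=np.load("w1.npy")
r1=ray(W1,(320.5,292.5),1);r2=ray(W2,(316,303.5),1)
S=manip.calibration("side");T=manip.calibration("top")
print(tri(r1,r2)); print(tri(r1,r2,ray(S,(316.25,186.23)),ray(T,(311.76,280.97))))
for z in(.085,.088,.091):print(plane(r2,z))
# bar end angle: lower/upper edges
a=plane(ray(W2,(261,303),1),.09);b=plane(ray(W2,(371,304),1),.09);print(b-a)
E
```

```text
(array([ 0.4046848 , -0.05086305,  0.12987383]), [0.1350636578362571, 0.13506365783629076])
(array([ 0.42437574, -0.0523435 ,  0.09269876]), [0.862882381217417, 1.2744931005170603, 0.9693454490396292, 1.5844352082766955])
[ 0.42965241 -0.0538306   0.085     ]
[ 0.42798679 -0.05362382  0.088     ]
[ 0.42632118 -0.05341704  0.091     ]
[0.00537916 0.05002988 0.        ]
```

Emit:
send_rows(
  delta_pos=[
    [-0.005,0.002,0.03],
    [0,0.001,0.028],
    [0,0,0],
  ],
  angular=[
    [0,0,0.05],
    [0,0,0],
    [0,0,0],
  ],
)

```text
clock: 3.25
position: [0.4259, -0.0539, 0.0914]
ee_rot: [0.0, 0.743, 0.67, 0.0]
contact_force: [-0.1, 0.6, 0.5]
width: 0.0853
```

Emit:
send_rows(
  delta_pos=[
    [0,0,0],
    [0,0,0],
    [0,0,0],
    [0,0,0],
    [0,0,0],
  ],
  angular=[
    [0,0,0],
    [0,0,0],
    [0,0,0],
    [0,0,0],
    [0,0,0],
  ],
  hand=44,
  squeeze=25,
)

```text
clock: 3.67
position: [0.4264, -0.0536, 0.0918]
ee_rot: [0.0, 0.743, 0.669, 0.001]
contact_force: [0.2, 5.6, 1.1]
width: 0.0474
```

```bash
python3 - <<'E'
from h import *
s,p,r=st();print(s)
cv2.imwrite("pics/w3.png",manip.get_image("wrist"))
E
```

```text
{'clock': 3.6667, 'qpos': array([-0.28870344,  0.21873206,  2.04040909,  0.00251121,  0.88086292,
       -1.75683475]), 'qd': array([ 1.19395823e-03,  3.29894621e-03,  1.64352827e-03, -6.04825434e-05,
       -2.66124679e-03, -7.81363274e-04]), 'effort': array([-2.31528372e+00, -3.05120552e+01, -1.75203645e+01, -1.18836377e+00,
       -6.07859879e-02,  1.04682322e-02]), 'position': array([ 0.42643472, -0.05355739,  0.09184274]), 'ee_rot': array([1.73080964e-04, 7.42991019e-01, 6.69300214e-01, 1.24098074e-03]), 'contact_force': array([0.17323747, 5.62376785, 1.12363047]), 'moment': array([ 0.46143572, -0.18696988, -0.00714104]), 'width': 0.04743677804100775}
```

View pics/w3.png

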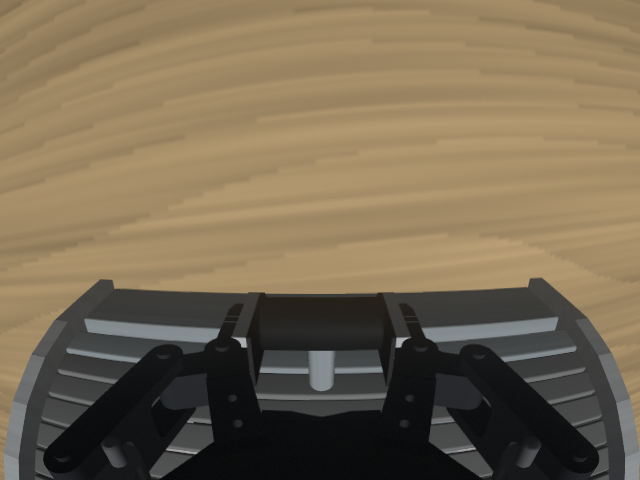

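```bash
python3 - <<'E'
import numpy as np
t=np.linspace(.272,1.932,18);y=-.173*np.cos(t)/.4;z=-.173*np.sin(t)/.4
Y=np.diff(y).round(3);Z=np.diff(z).round(3)
print([[0,float(a),float(b)] for a,b in zip(Y,Z)],Y.sum()-(y[-1]-y[0]),Z.sum()-(z[-1]-z[0]))
E
```

```text
[[0, 0.013, -0.04], [0, 0.017, -0.039], [0, 0.021, -0.037], [0, 0.024, -0.035], [0, 0.028, -0.032], [0, 0.031, -0.029], [0, 0.033, -0.026], [0, 0.036, -0.023], [0, 0.038, -0.019], [0, 0.039, -0.015], [0, 0.041, -0.011], [0, 0.042, -0.007], [0, 0.042, -0.003], [0, 0.042, 0.001], [0, 0.042, 0.005], [0, 0.041, 0.009], [0, 0.04, 0.013]] 0.0005549308447108103 0.0003969161734722615
```

Emit:
send_rows(
  delta_pos=[
    [0,0.013,-0.04],
    [0,0.017,-0.039],
    [0,0,0],
  ],
  angular=[
    [0,0,0],
    [0,0,0],
    [0,0,0],
  ],
)

```text
clock: 3.97
position: [0.4386, -0.0548, 0.1245]
ee_rot: [-0.0, 0.743, 0.669, 0.001]
contact_force: [0.4, 4.5, -0.3]
width: 0.0474
```

Emit:
send_rows(
  delta_pos=[
    [0,0.021,-0.037],
    [0,0.024,-0.035],
    [0,0.028,-0.032],
    [0,0.031,-0.029],
  ],
  angular=[
    [0,0,0],
    [0,0,0],
    [0,0,0],
    [0,0,0],
  ],
)

```text
clock: 4.3
position: [0.4769, -0.0586, 0.1754]
ee_rot: [-0.003, 0.743, 0.67, -0.001]
contact_force: [-1.0, 3.2, -6.8]
width: 0.0473
```

Width steady at 47 mm and the forces are low, so I'll continue.

Emit:
send_rows(
  delta_pos=[
    [0,0.033,-0.026],
    [0,0.036,-0.023],
    [0,0.038,-0.019],
    [0,0.039,-0.015],
  ],
  angular=[
    [0,0,0],
    [0,0,0],
    [0,0,0],
    [0,0,0],
  ],
)

```text
clock: 4.63
position: [0.5345, -0.0645, 0.209]
ee_rot: [-0.003, 0.743, 0.67, -0.002]
contact_force: [-4.5, 4.5, -0.4]
width: 0.0475
```

Emit:
send_rows(
  delta_pos=[
    [0,0.041,-0.011],
    [0,0.042,-0.007],
    [0,0.042,-0.003],
    [0,0.042,0.001],
  ],
  angular=[
    [0,0,0],
    [0,0,0],
    [0,0,0],
    [0,0,0],
  ],
)

```text
clock: 4.97
position: [0.6029, -0.0714, 0.2182]
ee_rot: [-0.002, 0.743, 0.67, -0.0]
contact_force: [-2.5, 3.6, 2.9]
width: 0.0472
```

Emit:
send_rows(
  delta_pos=[
    [0,0.042,0.005],
    [0,0.041,0.009],
    [0,0.04,0.013],
    [0,0,0],
  ],
  angular=[
    [0,0,0],
    [0,0,0],
    [0,0,0],
    [0,0,0],
  ],
)

```text
clock: 5.3
position: [0.6563, -0.0769, 0.2066]
ee_rot: [0.001, 0.743, 0.67, 0.003]
contact_force: [3.3, 4.3, 2.9]
width: 0.0476
```

```bash
python3 - <<'E'
from h import *
s,p,r=st();print(s["clock"],p,s["contact_force"],s["width"])
for n in("side","top","wrist"): cv2.imwrite(f"pics/{n}4.png",manip.get_image(n))
a=cv2.imread("pics/side4.png")[150:350,210:440];b=cv2.imread("pics/top4.png")[140:310,230:410]
cv2.imwrite("pics/c4.png",np.hstack([cv2.resize(a,(460,400)),cv2.resize(b,(340,400))]))
E
```

```text
5.3 [ 0.65628485 -0.0768933   0.2066115 ] [3.32443165 4.2812924  2.91520686] 0.04762773165884549
```

View pics/c4.png

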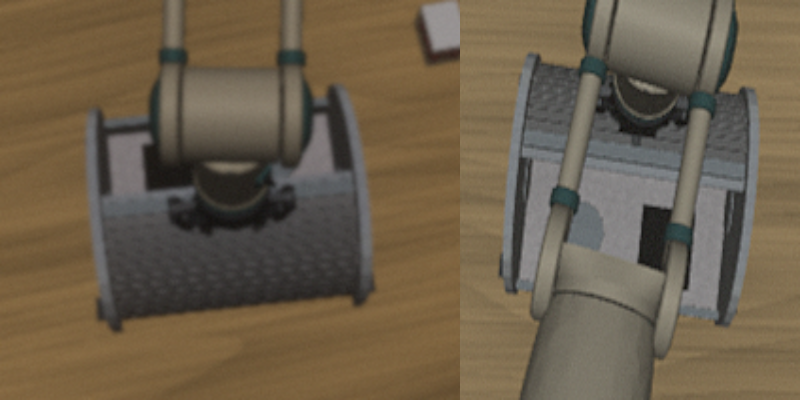

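View pics/wrist4.png

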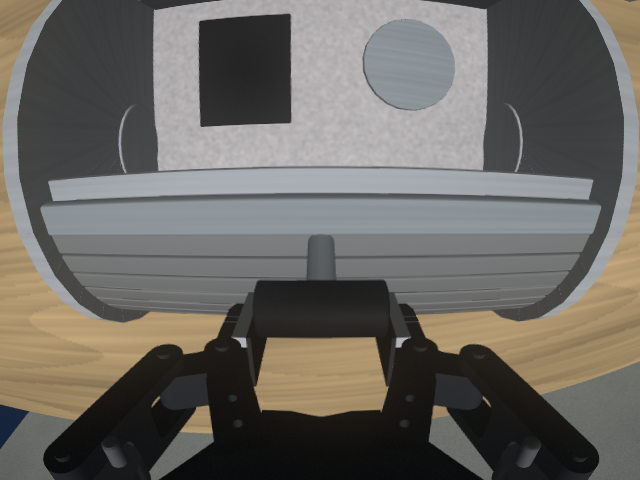

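The cover looks fully open (q about 1.74). Mat corners in the wrist view are near (199,20), (291,14), (291,122) and (201,126); pot lid at (409,65). Next I'll measure the mat.

```bash
cat > mat.py <<'E'
from h import *
def mat(im,W,box,z=.014,fish=True):
    a,b,c,d=box;g=im[b:d,a:c].max(2);m=(g<60).astype(np.uint8)
    m=cv2.morphologyEx(m,cv2.MORPH_OPEN,np.ones((3,3)));cc=max(cv2.findContours(m,0,1)[0],key=cv2.contourArea)[:,0,:]+np.array([a,b])
    P=np.array([plane(ray(W,u,fish),z)[:2] for u in cc]);rr=cv2.minAreaRect((P*1000).astype(np.float32))
    print("mat centre",np.array(rr[0])/1000,"size",rr[1],"ang",rr[2],np.deg2rad(rr[2]-90),np.deg2rad(rr[2]))
    return np.array(rr[0])/1000
E
python3 - <<'E'
from mat import *
W=manip.calibration("wrist");im=cv2.imread("pics/wrist4.png");np.save("w4.npy",np.array(W["camera_from_world"]))
for z in (.010,.014,.018):mat(im,W,(165,0,330,160),z)
for c in((154,10),(488,10),(158,170),(484,170)):print(plane(ray(W,c,1),.01))
print("pot",plane(ray(W,(409,65),1),.06))
o=np.array([.592,-.0705]);X=np.array([.9945,-.105]);Y=np.array([.105,.9945])
print("expected",o-.06*X-.067*Y)
E
```

```text
mat centre [ 0.52800604 -0.12904205] size (79.75138854980469, 95.7210922241211) ang 84.22687530517578 -0.10076003405287545 1.4700362927420212
mat centre [ 0.52858038 -0.12828604] size (78.7541275024414, 94.524169921875) ang 84.22687530517578 -0.10076003405287545 1.4700362927420212
mat centre [ 0.52915479 -0.12753002] size (77.75688171386719, 93.32720184326172) ang 84.22688293457031 -0.10075990089482095 1.4700364259000755
[ 0.45451948 -0.20617155  0.01      ]
[0.48527543 0.09315883 0.01      ]
[ 0.60417561 -0.22191185  0.01      ]
[0.63539948 0.07775986 0.01      ]
pot [ 0.54376198 -0.00083966  0.06      ]
expected [ 0.525295  -0.1308315]
```

Emit:
send_rows(
  delta_pos=[
    [0,0,0],
    [0,0,0],
    [0,0,0],
    [0,0,0],
  ],
  angular=[
    [0,0,0],
    [0,0,0],
    [0,0,0],
    [0,0,0],
  ],
  hand=85,
)

```text
clock: 5.78
position: [0.6522, -0.0783, 0.2063]
ee_rot: [0.0, 0.743, 0.67, -0.0]
contact_force: [-0.0, 0.8, 0.2]
width: 0.085
```

Emit:
send_rows(
  delta_pos=[
    [0,0,-0.05],
    [0,0,-0.07],
    [0,0,-0.07],
    [0,0,0],
  ],
  angular=[
    [0,0,0],
    [0,0,0],
    [0,0,-0.5],
    [0,0,-0.6],
  ],
)

```text
clock: 6.12
position: [0.6549, -0.0788, 0.2888]
ee_rot: [0.005, 0.712, 0.702, 0.003]
contact_force: [1.2, -0.7, 1.3]
width: 0.0849
```

```bash
python3 - <<'E'
from h import *
goto([.36,.275,.25],-.0145+np.pi/2)
cv2.imwrite("pics/w5.png",manip.get_image("wrist"));np.save("w5.npy",np.array(manip.calibration("wrist")["camera_from_world"]))
E
```

```text
clock 6.1167 pos [ 0.6549 -0.0788  0.2888] w 0.0849223597299825
shift m [ 0.3498 -0.3001  0.0347] norm [ 0.8745 -0.7502  0.0867]
yaw now 1.5571 z [ 0.0106 -0.0028 -0.9999]
rotvec [0.0107 0.0027 0.0008] norm [0.133 0.033 0.01 ]
```

View pics/w5.png

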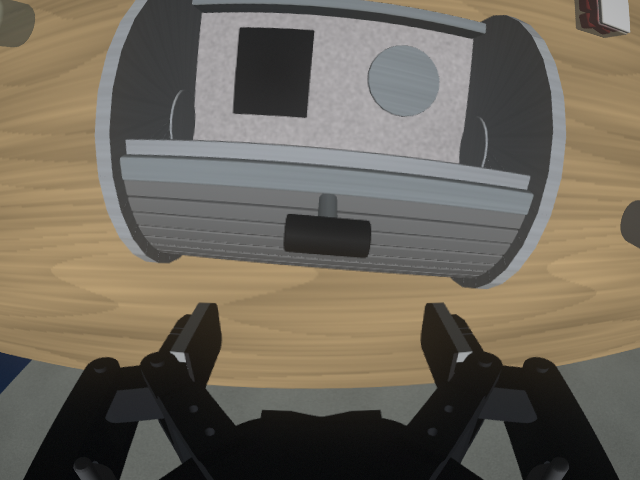

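The cover stays open after release. The mat is now at (234–314, 27–117), so I can triangulate its height from the two wrist views. Then I'll head to the tub.

```bash
python3 - <<'E'
from mat import *
W=manip.calibration("wrist");W4=dict(W);W4["camera_from_world"]=np.load("w4.npy");W5=dict(W);W5["camera_from_world"]=np.load("w5.npy")
i4=cv2.imread("pics/wrist4.png");i5=cv2.imread("pics/w5.png")
mat(i5,W5,(215,15,335,130))
def cen(im,b):
    m=(im[b[1]:b[3],b[0]:b[2]].max(2)<60).astype(np.uint8);c=max(cv2.findContours(m,0,1)[0],key=cv2.contourArea)
    q=cv2.approxPolyDP(c,6,True)[:,0]+np.array(b[:2]);return q
a=cen(i4,(165,8,330,160));b=cen(i5,(215,15,335,130));print(a.tolist(),b.tolist())
o=lambda q:[q[np.argmin(q@np.array(v))] for v in((1,1),(-1,1),(1,-1),(-1,-1))]
for u,v in zip(o(a),o(b)): print(u,v,tri(ray(W4,u,1),ray(W5,v,1)))
E
```

```text
mat centre [ 0.52714496 -0.12780589] size (78.0836181640625, 93.9726791381836) ang 84.46854400634766 -0.09654211951840797 1.4742542072764886
[[288, 14], [200, 21], [202, 126], [289, 121]] [[240, 28], [234, 112], [305, 116], [313, 31]]
[200  21] [240  28] (array([ 0.47743645, -0.16203559,  0.01317021]), [0.17880182684522214, 0.17880182684518248])
[288  14] [313  31] (array([ 0.48663299, -0.08528871,  0.01909691]), [0.4649303235228653, 0.4649303235227963])
[202 126] [234 112] (array([ 0.57052815, -0.16808312,  0.02269767]), [1.1381703315749128, 1.1381703315748928])
[289 121] [305 116] (array([ 0.57734521, -0.09395584,  0.02682632]), [0.7023414774824864, 0.7023414774822712])
```

Emit:
send_rows(
  delta_pos=[
    [0.08,-0.065,0],
    [0.08,-0.065,0],
    [0.08,-0.065,0],
    [0.08,-0.065,0],
    [0.08,-0.065,0],
  ],
  angular=[
    [0,0,0],
    [0,0,0],
    [0,0,0],
    [0,0,0],
    [0,0,0],
  ],
)

```text
clock: 6.58
position: [0.5229, 0.085, 0.2813]
ee_rot: [-0.001, 0.713, 0.701, -0.001]
contact_force: [1.3, 1.4, -0.1]
width: 0.0849
```

Emit:
send_rows(
  delta_pos=[
    [0.08,-0.07,0],
    [0.08,-0.07,0.02],
    [0.08,-0.07,0.02],
    [0.08,-0.07,0.02],
    [0.08,-0.07,0.02],
  ],
  angular=[
    [0,0,0],
    [0,0,0],
    [0,0,0],
    [0,0,0],
    [0,0,0],
  ],
)

```text
clock: 7.0
position: [0.39, 0.2414, 0.2506]
ee_rot: [-0.0, 0.713, 0.701, -0.0]
contact_force: [0.3, 0.8, 0.2]
width: 0.085
```

Emit:
send_rows(
  delta_pos=[
    [0.06,-0.06,0],
    [0,0,0],
    [0,0,0],
    [0,0,0],
  ],
  angular=[
    [0,0,0],
    [0,0,0],
    [0,0,0],
    [0,0,0],
  ],
)

```text
clock: 7.33
position: [0.3687, 0.2647, 0.2513]
ee_rot: [0.0, 0.712, 0.702, -0.0]
contact_force: [-0.1, -0.3, 0.1]
width: 0.0852
```

```bash
python3 - <<'E'
from h import *
goto([.4035,.276,.034],-.0145+np.pi/2)
cv2.imwrite("pics/w6.png",manip.get_image("wrist"));np.save("w6.npy",np.array(manip.calibration("wrist")["camera_from_world"]))
E
```

```text
clock 7.3333 pos [0.3687 0.2647 0.2513] w 0.08515498390957023
shift m [0.012  0.0345 0.2173] norm [0.03   0.0864 0.5432]
yaw now 1.5556 z [ 4.e-04 -9.e-04 -1.e+00]
rotvec [ 0.0004  0.0009 -0.0007] norm [ 0.005  0.011 -0.009]
```

View pics/w6.png

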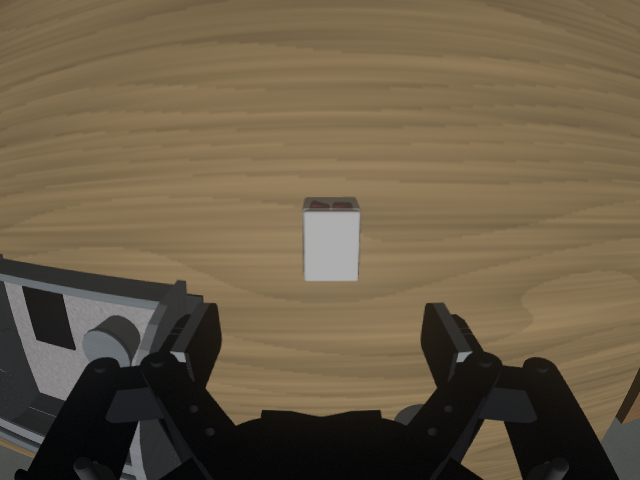

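Wrist view: the lid spans (303–359, 209–280), centred at about (331,245) and almost square to the tool. Next I'll work out the lid pose.

```bash
cat > lid.py <<'E'
from h import *
def lid(im,W,box,z=.056,fish=True,thr=110):
    a,b,c,d=box;g=cv2.cvtColor(im[b:d,a:c],cv2.COLOR_BGR2HSV);m=((g[...,1]<50)&(g[...,2]>thr)).astype(np.uint8)
    m=cv2.morphologyEx(m,cv2.MORPH_OPEN,np.ones((3,3)));cc=max(cv2.findContours(m,0,1)[0],key=cv2.contourArea)[:,0,:]+np.array([a,b])
    P=np.array([plane(ray(W,u,fish),z)[:2] for u in cc]);rr=cv2.minAreaRect((P*1000).astype(np.float32))
    print("lid",np.round(np.array(rr[0])/1000,4),"size",rr[1],"ang",rr[2],"rad",np.deg2rad(rr[2]),np.deg2rad(rr[2]-90),"px",cc.mean(0))
    M=cv2.moments(cc);return np.array(rr[0])/1000,(M["m10"]/M["m00"],M["m01"]/M["m00"])
E
python3 - <<'E'
from lid import *
W=manip.calibration("wrist");W["camera_from_world"]=np.load("w6.npy")
c,uv=lid(cv2.imread("pics/w6.png"),W,(290,190,375,295),.056)
print(tri(ray(W,uv,1),ray(manip.calibration("side"),(432.43,161.81)),ray(manip.calibration("top"),(191.32,285.11))))
goto([c[0],c[1],.12],-.0145+np.pi/2)
E
```

```text
lid [0.4073 0.2731] size (51.58488082885742, 67.66085815429688) ang 88.92224884033203 rad 1.5519860205415035 -0.01881030625339317 px [330.99590164 244.95081967]
(array([0.40502081, 0.27427739, 0.05735307]), [1.2745442458554963, 1.3460028506374737, 1.4494432904760424])
clock 7.3833 pos [0.3692 0.2644 0.2513] w 0.08541116667856635
shift m [0.0093 0.0379 0.1313] norm [0.0234 0.0947 0.3284]
yaw now 1.5543 z [ 5.e-04 -8.e-04 -1.e+00]
rotvec [ 0.0005  0.0008 -0.002 ] norm [ 0.006  0.009 -0.024]
```

Emit:
send_rows(
  delta_pos=[
    [0.012,0.047,0.03],
    [0.011,0.046,0.08],
    [0,0,0.09],
    [0,0,0.08],
    [0,0,0.04],
  ],
  angular=[
    [0,0,0],
    [0,0,0],
    [0,0,0],
    [0,0,0],
    [0,0,0],
  ],
)

```text
clock: 7.8
position: [0.4053, 0.2713, 0.1197]
ee_rot: [-0.001, 0.714, 0.7, -0.003]
contact_force: [-0.6, -0.5, 0.7]
width: 0.0847
```

Emit:
send_rows(
  delta_pos=[
    [0,0,0],
    [0,0,0],
    [0,0,0],
  ],
  angular=[
    [0,0,0],
    [0,0,0],
    [0,0,0],
  ],
)

```text
clock: 8.05
position: [0.4076, 0.2736, 0.1246]
ee_rot: [0.0, 0.713, 0.701, 0.001]
contact_force: [0.1, 0.7, 0.1]
width: 0.0847
```

```bash
python3 - <<'E'
from lid import *
W=manip.calibration("wrist");im=manip.get_image("wrist");cv2.imwrite("pics/w7.png",im)
g=cv2.cvtColor(im,cv2.COLOR_BGR2HSV)
c,uv=lid(im,W,(220,180,440,420),.056)
goto([c[0],c[1],.034],-.017+np.pi/2)
E
```

```text
lid [0.407  0.2736] size (50.997901916503906, 67.8116683959961) ang 88.97052764892578 rad 1.5528286447104045 -0.0179676820844921 px [320.21683673 256.08928571]
clock 8.1 pos [0.4076 0.2739 0.125 ] w 0.08478997495061659
shift m [-0.0004 -0.0009  0.091 ] norm [-0.0011 -0.0022  0.2276]
yaw now 1.5541 z [ 0.0032  0.0015 -1.    ]
rotvec [ 0.0031 -0.0015  0.0003] norm [ 0.039 -0.019  0.004]
```

View pics/w7.png

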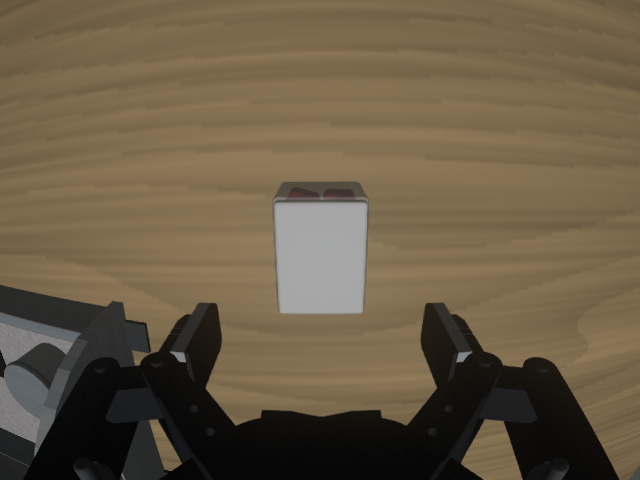

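The lid is centred between the pads, at about (320,256). I'll descend 90 mm and grasp.

Emit:
send_rows(
  delta_pos=[
    [0,-0.002,0.07],
    [0,0,0.07],
    [0,0,0.06],
    [0,0,0.027],
    [0,0,0],
  ],
  angular=[
    [0,0,0],
    [0,0,0],
    [0,0,0],
    [0,0,0],
    [0,0,0],
  ],
)

```text
clock: 8.52
position: [0.4047, 0.2735, 0.0319]
ee_rot: [-0.0, 0.713, 0.702, -0.001]
contact_force: [-1.0, -1.2, 0.8]
width: 0.0852
```

Emit:
send_rows(
  delta_pos=[
    [0,0,0],
    [0,0,0],
    [0,0,0],
    [0,0,0],
    [0,0,0],
  ],
  angular=[
    [0,0,0],
    [0,0,0],
    [0,0,0],
    [0,0,0],
    [0,0,0],
  ],
  hand=48,
  squeeze=30,
)

```text
clock: 8.93
position: [0.4066, 0.2744, 0.0345]
ee_rot: [0.001, 0.712, 0.702, 0.002]
contact_force: [-0.7, -1.1, 7.1]
width: 0.0535
```

```bash
python3 - <<'E'
from lid import *
W=manip.calibration("wrist");im=manip.get_image("wrist");cv2.imwrite("pics/w8.png",im)
goto([.407,.2736,.25],-.1+np.pi/2); s,p,r=st();print(s["contact_force"])
E
```

```text
clock 8.9833 pos [0.4065 0.2744 0.0345] w 0.05384383676493335
shift m [-0.0004  0.0013 -0.2155] norm [-0.0011  0.0032 -0.5388]
yaw now 1.5557 z [ 0.0039  0.0016 -1.    ]
rotvec [ 0.0038 -0.0018  0.0849] norm [ 0.047 -0.022  1.061]
[ 0.78936663 -0.95729209  6.95813784]
```

View pics/w8.png

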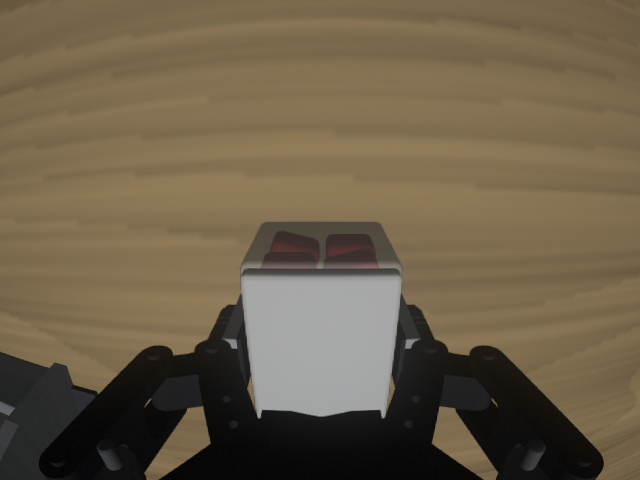

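Emit:
send_rows(
  delta_pos=[
    [0,0,-0.03],
    [0,0,-0.06],
    [0,0,-0.09],
    [0,0,-0.1],
    [0,0,-0.1],
  ],
  angular=[
    [0,0,0],
    [0,0,0],
    [0,0,0],
    [0,0,0],
    [0,0,0],
  ],
)

```text
clock: 9.4
position: [0.4041, 0.2734, 0.1862]
ee_rot: [-0.0, 0.713, 0.702, -0.001]
contact_force: [1.0, 1.3, -3.5]
width: 0.0536
```

Emit:
send_rows(
  delta_pos=[
    [0,0,-0.1],
    [0,0,-0.09],
    [0,0,-0.02],
    [0,0,0],
    [0,0,0],
  ],
  angular=[
    [0,0,0],
    [0,0,0],
    [0,0,0.5],
    [0,0,0.56],
    [0,0,0],
  ],
)

```text
clock: 9.82
position: [0.405, 0.2739, 0.2702]
ee_rot: [0.0, 0.742, 0.671, 0.001]
contact_force: [-0.4, 0.3, -2.8]
width: 0.0534
```

```bash
python3 - <<'E'
from h import *
goto([.528,-.1275,.25],-.1+np.pi/2)
E
```

```text
clock 9.8167 pos [0.405  0.2739 0.2702] w 0.05338871621457618
shift m [-0.387   0.1628  0.0199] norm [-0.9674  0.407   0.0498]
yaw now 1.4699 z [ 0.0024  0.0014 -1.    ]
rotvec [ 0.0023 -0.0016 -0.0009] norm [ 0.029 -0.021 -0.011]
```

Emit:
send_rows(
  delta_pos=[
    [-0.04,0.017,0],
    [-0.075,0.0315,0],
    [-0.08,0.034,0],
    [-0.08,0.034,0],
    [-0.08,0.034,0],
  ],
  angular=[
    [0,0,0],
    [0,0,0],
    [0,0,0],
    [0,0,0],
    [0,0,0],
  ],
)

```text
clock: 10.23
position: [0.45, 0.1252, 0.2679]
ee_rot: [-0.001, 0.741, 0.672, -0.001]
contact_force: [0.6, 0.0, -3.4]
width: 0.0532
```

Emit:
send_rows(
  delta_pos=[
    [-0.08,0.034,0],
    [-0.08,0.034,0],
    [-0.08,0.034,0],
    [-0.08,0.034,0],
    [-0.08,0.034,0],
  ],
  angular=[
    [0,0,0],
    [0,0,0],
    [0,0,0],
    [0,0,0],
    [0,0,0],
  ],
)

```text
clock: 10.65
position: [0.5017, -0.041, 0.2679]
ee_rot: [-0.001, 0.741, 0.671, -0.0]
contact_force: [0.3, 0.4, -2.3]
width: 0.0535
```

Emit:
send_rows(
  delta_pos=[
    [-0.08,0.033,0],
    [-0.08,0.033,0],
    [-0.05,0.02,0],
    [0,0,0],
    [0,0,0],
  ],
  angular=[
    [0,0,0],
    [0,0,0],
    [0,0,0],
    [0,0,0],
    [0,0,0],
  ],
)

```text
clock: 11.07
position: [0.5277, -0.1273, 0.2674]
ee_rot: [-0.001, 0.742, 0.67, -0.0]
contact_force: [0.3, 0.3, -3.5]
width: 0.0535
```

```bash
python3 - <<'E'
from mat import *
W=manip.calibration("wrist");im=manip.get_image("wrist");cv2.imwrite("pics/w9.png",im)
t=manip.get_image("top");cv2.imwrite("pics/top9.png",t);np.save("w9.npy",np.array(W["camera_from_world"]))
goto([.528,-.128,.05],-.1+np.pi/2)
E
```

```text
clock 11.1667 pos [ 0.5273 -0.1257  0.2679] w 0.0534337405759626
shift m [-0.0026  0.0014  0.2179] norm [-0.0064  0.0034  0.5447]
yaw now 1.4711 z [-0.002   0.0017 -1.    ]
rotvec [-0.0022 -0.0015  0.0003] norm [-0.027 -0.019  0.004]
```

View pics/w9.png

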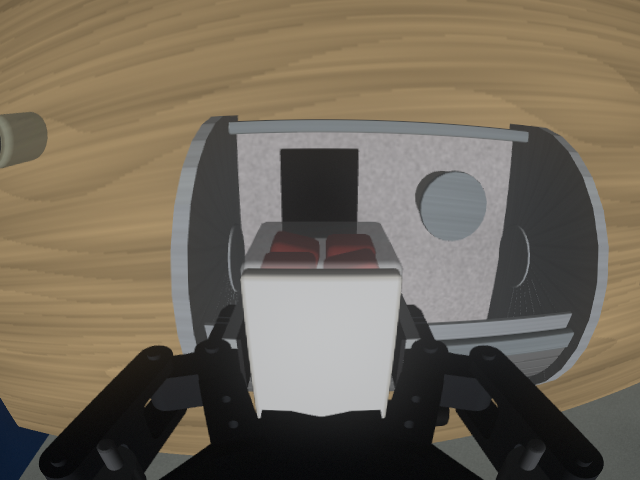

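Wrist view: the mat's front corners are at (280,149) and (358,149), with the held tub just behind. I'll use that edge to check the mat's position independently.

```bash
python3 - <<'E'
from mat import *
W=manip.calibration("wrist");W["camera_from_world"]=np.load("w9.npy")
a=plane(ray(W,(280,149),1),.014);b=plane(ray(W,(358,149),1),.014);print(a,b,np.linalg.norm(a-b))
e=(b-a)/np.linalg.norm(b-a);X=np.array([e[1],-e[0],0]);print("yaw",np.arctan2(X[1],X[0]),"centre",(a+b)/2+.048*X)
W4=dict(W);W4["camera_from_world"]=np.load("w4.npy");W5=dict(W);W5["camera_from_world"]=np.load("w5.npy")
for p in(((280,149),(200,20.5),(240,28)),((358,149),(289,14),(313.5,31))):
    print(tri(*[ray(w,u,1) for w,u in zip((W,W4,W5),p)]), tri(ray(W,p[0],1),ray(W4,p[1],1)))
E
```

```text
[ 0.47733051 -0.16320115  0.014     ] [ 0.48544123 -0.08464167  0.014     ] 0.07897705689786931
yaw -0.10287861639363674 centre [ 0.52913208 -0.12885088  0.014     ]
(array([ 0.47716598, -0.16256524,  0.01260254]), [0.8370625342637797, 0.3727849155381306, 0.5059260883023161]) (array([ 0.47718021, -0.16281171,  0.01266526]), [0.5962220144893592, 0.5962220144894067])
(array([ 0.48545715, -0.08475246,  0.01422845]), [0.09773070584113744, 0.4102080196444639, 0.3125271737869325]) (array([ 0.48551594, -0.0848922 ,  0.01413839]), [0.2534494444339285, 0.25344944443392076])
```

Emit:
send_rows(
  delta_pos=[
    [-0.004,0.003,0.04],
    [0,0,0.07],
    [0,0,0.08],
    [0,0,0.08],
    [0,0,0.07],
  ],
  angular=[
    [0,0,0],
    [0,0,0],
    [0,0,0],
    [0,0,0],
    [0,0,0],
  ],
)

```text
clock: 11.58
position: [0.5281, -0.1263, 0.1312]
ee_rot: [-0.001, 0.741, 0.672, -0.0]
contact_force: [0.1, 0.2, -3.2]
width: 0.0537
```

Emit:
send_rows(
  delta_pos=[
    [0,0,0.05],
    [0,0,0.04],
    [0,0,0.03],
    [0,0,0],
    [0,0,0],
  ],
  angular=[
    [0,0,0],
    [0,0,0],
    [0,0,0],
    [0,0,0],
    [0,0,0],
  ],
)

```text
clock: 12.0
position: [0.5286, -0.1269, 0.0844]
ee_rot: [-0.001, 0.741, 0.671, -0.0]
contact_force: [-0.3, 0.8, -2.8]
width: 0.0535
```

```bash
python3 - <<'E'
from mat import *
goto([.5285,-.1285,.0485],-.102+np.pi/2)
cv2.imwrite("pics/w10.png",manip.get_image("wrist"));s,p,r=st();print(p,s["contact_force"])
E
```

```text
clock 12.0 pos [ 0.5286 -0.1269  0.0844] w 0.0535431258132458
shift m [-0.0017  0.0001  0.0359] norm [-0.0042  0.0003  0.0899]
yaw now 1.4723 z [-1.6e-03  9.0e-04 -1.0e+00]
rotvec [-0.0016 -0.0008  0.0036] norm [-0.02  -0.01   0.044]
[ 0.52944861 -0.12739393  0.08524717] [ 0.82608848  0.10712341 -2.42582001]
```

View pics/w10.png

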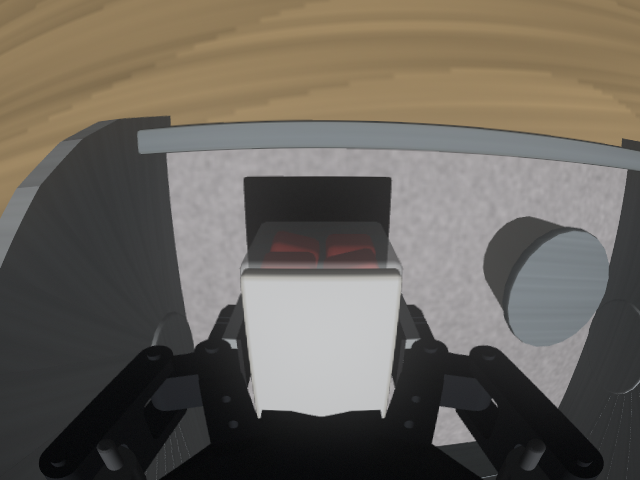

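The mat's front edge is at row 178, centred on column 318, and the tub is centred on column 321. I'll lower slowly.

Emit:
send_rows(
  delta_pos=[
    [-0.003,0,0.025],
    [0,0,0.025],
    [0,0,0.018],
    [0,0,0.01],
    [0,0,0],
  ],
  angular=[
    [0,0,0],
    [0,0,0],
    [0,0,0],
    [0,0,0],
    [0,0,0],
  ],
)

```text
clock: 12.47
position: [0.5281, -0.1291, 0.0522]
ee_rot: [-0.001, 0.742, 0.671, -0.001]
contact_force: [0.3, -0.6, -2.4]
width: 0.0536
```

Emit:
send_rows(
  delta_pos=[
    [0,0,0.003],
    [0,0,0.003],
    [0,0,0],
    [0,0,0],
  ],
  angular=[
    [0,0,0],
    [0,0,0],
    [0,0,0],
    [0,0,0],
  ],
)

```text
clock: 12.8
position: [0.5293, -0.1295, 0.0513]
ee_rot: [0.0, 0.742, 0.671, 0.0]
contact_force: [-0.4, 0.9, -2.6]
width: 0.0535
```

Emit:
send_rows(
  delta_pos=[
    [0,0,0.003],
    [0,0,0.003],
    [0,0,0],
    [0,0,0],
  ],
  angular=[
    [0,0,0],
    [0,0,0],
    [0,0,0],
    [0,0,0],
  ],
)

```text
clock: 13.13
position: [0.5291, -0.1294, 0.0487]
ee_rot: [-0.0, 0.742, 0.671, 0.0]
contact_force: [0.8, 0.0, -2.4]
width: 0.0536
```

Emit:
send_rows(
  delta_pos=[
    [0,0,0.002],
    [0,0,0],
    [0,0,0],
  ],
  angular=[
    [0,0,0],
    [0,0,0],
    [0,0,0],
  ],
)

```text
clock: 13.38
position: [0.5291, -0.1294, 0.0486]
ee_rot: [0.0, 0.742, 0.671, 0.0]
contact_force: [-2.1, 0.4, 3.8]
width: 0.0537
```

Contact is made: the z force went from -2.4 to +3.8 N. I'll release.

Emit:
send_rows(
  delta_pos=[
    [0,0,0],
    [0,0,0],
    [0,0,0],
    [0,0,0],
    [0,0,0],
  ],
  angular=[
    [0,0,0],
    [0,0,0],
    [0,0,0],
    [0,0,0],
    [0,0,0],
  ],
  hand=80,
)

```text
clock: 13.8
position: [0.5292, -0.1294, 0.0477]
ee_rot: [-0.0, 0.742, 0.671, 0.0]
contact_force: [0.5, -0.2, -0.2]
width: 0.0798
```

Emit:
send_rows(
  delta_pos=[
    [0,0,-0.03],
    [0,0,-0.06],
    [0,0,-0.07],
    [0,0,-0.07],
    [0,0,-0.07],
  ],
  angular=[
    [0,0,0],
    [0,0,0],
    [0,0,0],
    [0,0,0],
    [0,0,0],
  ],
)

```text
clock: 14.22
position: [0.5289, -0.1293, 0.1689]
ee_rot: [-0.0, 0.742, 0.671, -0.0]
contact_force: [1.6, -0.2, -0.2]
width: 0.0798
```

Emit:
send_rows(
  delta_pos=[
    [0,0,-0.08],
    [0,0,-0.08],
    [0,0,-0.06],
    [0,0,0],
    [0,0,0],
  ],
  angular=[
    [0,0,0],
    [0,0,0],
    [0,0,0],
    [0,0,0],
    [0,0,0],
  ],
)

```text
clock: 14.63
position: [0.5298, -0.1297, 0.2573]
ee_rot: [0.002, 0.742, 0.671, 0.001]
contact_force: [0.4, -0.1, -0.2]
width: 0.08
```

```bash
python3 - <<'E'
from lid import *
W=manip.calibration("wrist");im=manip.get_image("wrist");cv2.imwrite("pics/w11.png",im);np.save("w11.npy",np.array(W["camera_from_world"]))
goto([.655,-.078,.27],-.102+np.pi/2)
E
```

```text
clock 14.6833 pos [ 0.5288 -0.1293  0.2556] w 0.0801421223074132
shift m [ 0.0637  0.1204 -0.0144] norm [ 0.1592  0.301  -0.0359]
yaw now 1.4706 z [-0.e+00  1.e-04 -1.e+00]
rotvec [-0.0001 -0.0001  0.0018] norm [-0.001 -0.002  0.023]
```

View pics/w11.png

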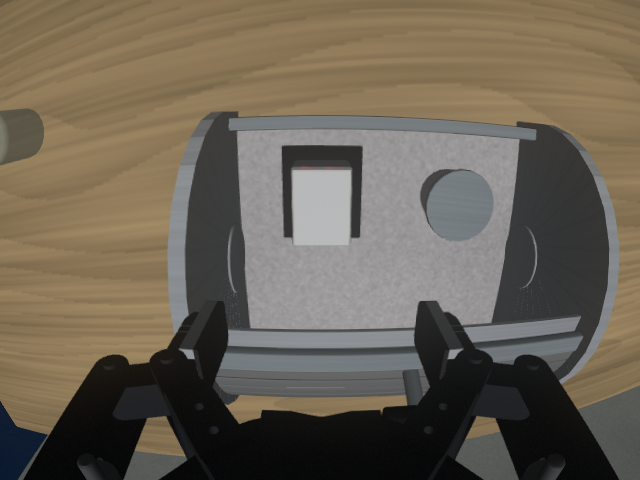

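The tub stands on the mat: lid (292–352, 168–245), mat (282–362, 146–238). I'll measure the offset between them.

```bash
python3 - <<'E'
from lid import *
W=manip.calibration("wrist");W["camera_from_world"]=np.load("w11.npy");im=cv2.imread("pics/w11.png")
c,uv=lid(im,W,(286,160,358,250),.070,thr=150)
# lid corners by hand as check + mat corners (front pair, back visible)
L=np.array([plane(ray(W,u,1),.070)[:2] for u in((292.5,168),(351,168),(350,245),(293,245))])
M=np.array([plane(ray(W,u,1),.014)[:2] for u in((282,146),(362,147),(361,238),(284,237))])
print(L.mean(0),M.mean(0));X=np.array([.9948,-.102]);Y=np.array([.102,.9948]);d=L.mean(0)-M.mean(0);print("offset",d@X,d@Y)
d=c-np.array([.5288,-.1286]);print("offset2",d@X,d@Y)
E
```

```text
lid [ 0.5321 -0.1292] size (63.449729919433594, 71.0570068359375) ang 84.24657440185547 rad 1.4703801068387503 -0.10041621995614623 px [321.79487179 213.75320513]
[ 0.52933166 -0.12890429] [ 0.52894434 -0.12810006]
offset 0.0004673380145453865 -0.0007605395748915912
offset2 0.0033300121911620387 -0.00023560822631838824
```

The tub is centred within about 1–3 mm. Now I'll regrasp the handle.

Emit:
send_rows(
  delta_pos=[
    [0,0,-0.05],
    [0,0,-0.04],
    [0.055,0.1,0],
    [0.055,0.1,0],
    [0.052,0.1,0],
  ],
  angular=[
    [0,0,0],
    [0,0,0],
    [0,0,0],
    [0,0,0],
    [0,0,0],
  ],
  hand=85,
)

```text
clock: 15.1
position: [0.6447, -0.0808, 0.2903]
ee_rot: [-0.001, 0.742, 0.67, -0.001]
contact_force: [-0.0, -0.6, 0.7]
width: 0.0847
```

Emit:
send_rows(
  delta_pos=[
    [0,0,0],
    [0,0,0],
    [0,0,0],
  ],
  angular=[
    [0,0,0],
    [0,0,0],
    [0,0,0],
  ],
)

```text
clock: 15.35
position: [0.6435, -0.0812, 0.2893]
ee_rot: [-0.002, 0.741, 0.671, -0.002]
contact_force: [0.7, 0.2, 0.1]
width: 0.085
```

```bash
python3 - <<'E'
from h import *
W=manip.calibration("wrist");im=manip.get_image("wrist");cv2.imwrite("pics/w12.png",im);np.save("w12.npy",np.array(W["camera_from_world"]))
goto([.656,-.0775,.2066],-.102+np.pi/2);print(proj(W,np.array([.656,-.0775,.2066]),1))
E
```

```text
clock 15.4 pos [ 0.6432 -0.0815  0.2902] w 0.08488557854277556
shift m [0.0052 0.0127 0.0836] norm [0.0131 0.0317 0.209 ]
yaw now 1.4705 z [-3.8e-03  5.0e-04 -1.0e+00]
rotvec [-0.0038 -0.0001  0.0017] norm [-0.048 -0.001  0.021]
[328.64648793 272.3799175 ]
```

View pics/w12.png

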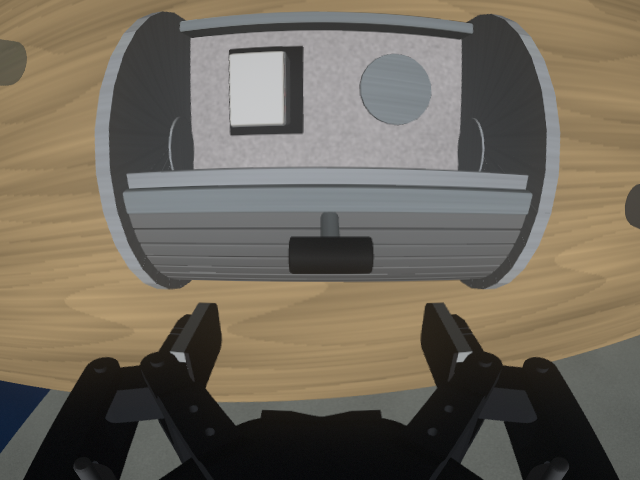

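The bar is at (331,254), against a predicted (329,272). I'll triangulate it from the two released views.

```bash
python3 - <<'E'
from h import *
W=manip.calibration("wrist")
def ld(n): w=dict(W);w["camera_from_world"]=np.load(n);return w
W4,W5,W12=ld("w4.npy"),ld("w5.npy"),ld("w12.npy")
def bar(f,b):
    im=cv2.imread(f)[b[1]:b[3],b[0]:b[2]].max(2);m=(im<50).astype(np.uint8);m=cv2.morphologyEx(m,cv2.MORPH_OPEN,np.ones((5,5)));c=max(cv2.findContours(m,0,1)[0],key=cv2.contourArea);r=cv2.minAreaRect(c);print(f,r);return (r[0][0]+b[0],r[0][1]+b[1])
u5=bar("pics/w5.png",(275,200,385,265));u12=bar("pics/w12.png",(275,225,390,280));print(u5,u12)
print(tri(ray(W5,u5,1),ray(W12,u12,1)))
for z in(.2,.206,.212):print(z,plane(ray(W5,u5,1),z),plane(ray(W12,u12,1),z),plane(ray(W4,(321,308),1),z))
print(proj(W5,np.array([.656,-.0775,.2066]),1))
E
```

```text
pics/w5.png ((52.24482727050781, 35.56207275390625), (85.78598022460938, 37.78569412231445), 4.763641834259033)
pics/w12.png ((55.49999237060547, 29.999996185302734), (82.99998474121094, 35.99999237060547), -0.0)
(327.2448272705078, 235.56207275390625) (330.49999237060547, 254.99999618530273)
(array([ 0.62732672, -0.07512756,  0.25075963]), [0.27574793836574646, 0.2757479383657473])
0.2 [ 0.6447891  -0.07473546  0.2       ] [ 0.64740663 -0.07542516  0.2       ] [ 0.6489916 -0.0759453  0.2      ]
0.206 [ 0.64270867 -0.0748106   0.206     ] [ 0.64504965 -0.07536131  0.206     ] [ 0.64552484 -0.07560519  0.206     ]
0.212 [ 0.64062825 -0.07488574  0.212     ] [ 0.64269266 -0.07529746  0.212     ] [ 0.64205808 -0.07526508  0.212     ]
[322.83047696 257.2817939 ]
```

```bash
python3 - <<'E'
import cv2,numpy as np
a=cv2.imread("pics/w12.png")[0:290,250:410];b=cv2.imread("pics/w11.png")[100:400,330:490]
a=cv2.convertScaleAbs(a,alpha=1.5,beta=10);b=cv2.convertScaleAbs(b,alpha=1.5,beta=10)
cv2.imwrite("pics/z12.png",np.hstack([cv2.resize(a,(320,580)),cv2.resize(b,(320,600))[:580]]))
g=cv2.imread("pics/w12.png").max(2)
for r in list(range(14,40))+list(range(162,240)): print(r,int(g[r,340:352].mean()),end="; ")
E
```

```text
14 132; 15 133; 16 133; 17 134; 18 135; 19 134; 20 134; 21 128; 22 102; 23 58; 24 54; 25 54; 26 54; 27 54; 28 54; 29 54; 30 87; 31 147; 32 159; 33 160; 34 161; 35 164; 36 165; 37 165; 38 164; 39 164; 162 171; 163 171; 164 170; 165 170; 166 150; 167 117; 168 126; 169 163; 170 164; 171 165; 172 163; 173 162; 174 163; 175 163; 176 164; 177 163; 178 162; 179 161; 180 161; 181 161; 182 163; 183 160; 184 95; 185 78; 186 83; 187 107; 188 135; 189 144; 190 143; 191 141; 192 139; 193 138; 194 139; 195 140; 196 141; 197 141; 198 140; 199 138; 200 137; 201 138; 202 140; 203 141; 204 140; 205 142; 206 144; 207 142; 208 140; 209 140; 210 139; 211 128; 212 113; 213 113; 214 115; 215 114; 216 114; 217 114; 218 113; 219 113; 220 113; 221 113; 222 112; 223 112; 224 112; 225 111; 226 115; 227 91; 228 80; 229 93; 230 107; 231 111; 232 109; 233 109; 234 108; 235 108; 236 75; 237 44; 238 32; 239 32;
```

View pics/z12.png

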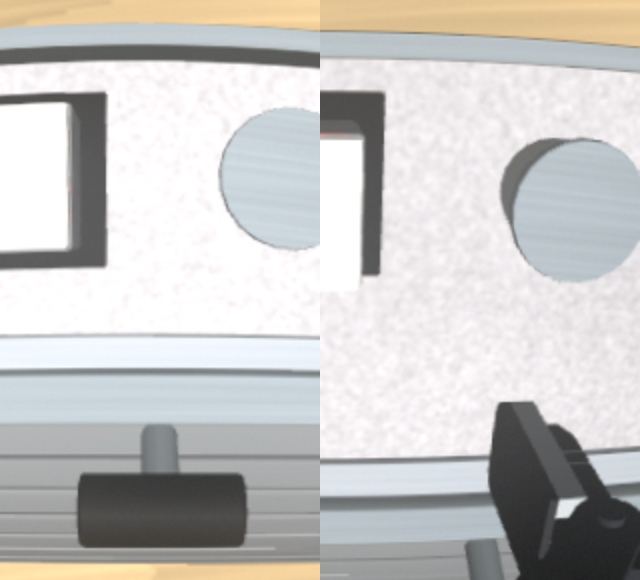

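```bash
python3 - <<'E'
from h import *
W=manip.calibration("wrist")
def ld(n): w=dict(W);w["camera_from_world"]=np.load(n);return w
W4,W5,W9,W11,W12=[ld(f"w{i}.npy") for i in(4,5,9,11,12)]
X=np.array([.9948,-.102]);Y=np.array([.102,.9948])
lx=lambda W,u,z:float(plane(ray(W,u,1),z)[:2]@X)
# reference: bar y-plane; sill back top edge
print("sill back top ->origin", lx(W12,(346,22),.046)+.124, "floor at sill",lx(W12,(346,30),.010)+.124)
# sill from w11, w9 : find edges in column
for n,w,c in(("w11",W11,400),("w9",W9,400)):
    g=cv2.imread(f"pics/{n}.png").max(2)[:,c-2:c+3].mean(1);print(n,[int(v) for v in g[108:150]])
for r,z in((167,.16),(167,.165),(167,.17),(184,.17),(188,.176),(211,.177)):print(r,z,lx(W12,(346,r),z))
for z in(.205,.21,.215):print("bar",z,lx(W12,(330.5,255),z),lx(W5,(327.2,235.6),z),lx(W4,(321,308.5),z))
E
```

```text
sill back top ->origin 0.5969214122002829 floor at sill 0.5967799152420392
w11 [141, 139, 139, 139, 139, 140, 141, 142, 137, 84, 129, 125, 126, 125, 125, 126, 127, 128, 127, 126, 125, 118, 107, 151, 150, 151, 152, 152, 151, 152, 152, 152, 151, 150, 150, 153, 155, 155, 154, 153, 152, 151]
w9 [157, 154, 150, 147, 146, 145, 145, 146, 146, 147, 148, 149, 142, 81, 129, 132, 132, 131, 131, 132, 134, 133, 132, 133, 126, 115, 150, 152, 156, 160, 163, 163, 162, 161, 161, 159, 157, 158, 160, 163, 165, 165]
167 0.16 0.6030007206347813
167 0.165 0.6023149116250937
167 0.17 0.601629102615406
184 0.17 0.6130448598085276
188 0.176 0.6145852220068546
211 0.177 0.6297739866816706
bar 0.205 0.6497741200722388 0.6473664796078407 0.6506852386202542
bar 0.21 0.6478147521050217 0.6456475693418123 0.6477733816152333
bar 0.215 0.6458553841378044 0.6439286590757839 0.6448615246102125
```

Everything agrees: the origin from the sill and the hood edge, and the bar, give q≈1.65–1.70, which is above 1.6. So the bar centre is near (0.644, -0.0755, 0.210), and I'll regrasp there.

Emit:
send_rows(
  delta_pos=[
    [0.008,0,0.05],
    [0.007,0,0.07],
    [0,0,0.06],
    [0,0,0.022],
    [0,0,0],
  ],
  angular=[
    [0,0,0],
    [0,0,0],
    [0,0,0],
    [0,0,0],
    [0,0,0],
  ],
)

```text
clock: 15.82
position: [0.6424, -0.0756, 0.2087]
ee_rot: [-0.002, 0.742, 0.67, -0.002]
contact_force: [0.3, -0.4, 0.3]
width: 0.0852
```

Emit:
send_rows(
  delta_pos=[
    [0,0,0],
    [0,0,0],
    [0,0,0],
    [0,0,0],
    [0,0,0],
  ],
  angular=[
    [0,0,0],
    [0,0,0],
    [0,0,0],
    [0,0,0],
    [0,0,0],
  ],
  hand=44,
  squeeze=25,
)

```text
clock: 16.23
position: [0.6461, -0.0758, 0.2131]
ee_rot: [0.002, 0.742, 0.671, 0.001]
contact_force: [0.3, 0.4, 5.8]
width: 0.0479
```

```bash
python3 - <<'E'
from h import *
W=manip.calibration("wrist");im=manip.get_image("wrist");cv2.imwrite("pics/w13.png",im)
goto([.644,-.0755,.21],-.102+np.pi/2)
t=np.linspace(1.865,.205,18);y=-.173*np.cos(t)/.4;z=-.173*np.sin(t)/.4
print([[0,float(a),float(b)] for a,b in zip(np.diff(y).round(3),np.diff(z).round(3))])
E
```

```text
clock 16.2833 pos [ 0.6462 -0.0758  0.2131] w 0.0475288369362178
shift m [ 0.     -0.0022  0.0031] norm [ 0.0001 -0.0056  0.0078]
yaw now 1.4705 z [ 0.004  -0.0011 -1.    ]
rotvec [0.0041 0.0007 0.0017] norm [0.051 0.008 0.021]
[[0, -0.041, -0.01], [0, -0.042, -0.006], [0, -0.042, -0.002], [0, -0.042, 0.002], [0, -0.042, 0.006], [0, -0.041, 0.01], [0, -0.04, 0.014], [0, -0.038, 0.018], [0, -0.036, 0.022], [0, -0.034, 0.025], [0, -0.031, 0.028], [0, -0.029, 0.031], [0, -0.025, 0.034], [0, -0.022, 0.036], [0, -0.018, 0.038], [0, -0.015, 0.04], [0, -0.011, 0.041]]
```

View pics/w13.png

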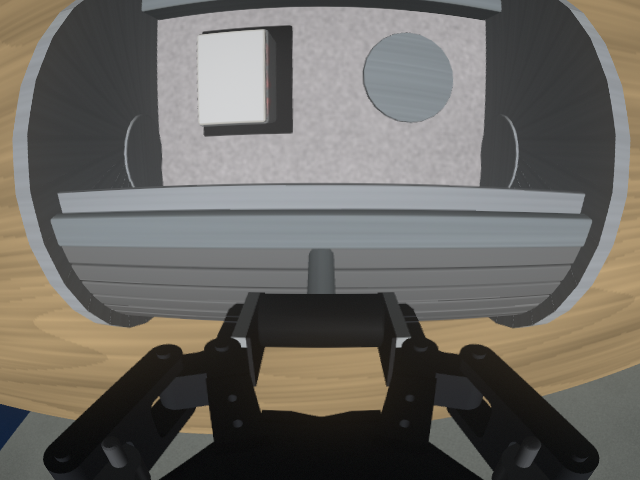

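The bar is well gripped and still square, so I'll roll the cover shut.

Emit:
send_rows(
  delta_pos=[
    [0,-0.041,-0.01],
    [0,-0.042,-0.006],
    [0,-0.042,-0.002],
    [0,-0.042,0.002],
  ],
  angular=[
    [0,0,0],
    [0,0,0],
    [0,0,0],
    [0,0,0],
  ],
)

```text
clock: 16.62
position: [0.5825, -0.0693, 0.2204]
ee_rot: [0.005, 0.742, 0.671, 0.004]
contact_force: [4.6, -0.5, 5.6]
width: 0.0478
```

Emit:
send_rows(
  delta_pos=[
    [0,-0.042,0.006],
    [0,-0.041,0.01],
    [0,-0.04,0.014],
    [0,-0.038,0.018],
  ],
  angular=[
    [0,0,0],
    [0,0,0],
    [0,0,0],
    [0,0,0],
  ],
)

```text
clock: 16.95
position: [0.517, -0.0627, 0.2021]
ee_rot: [0.004, 0.742, 0.671, 0.003]
contact_force: [0.3, 0.5, 12.3]
width: 0.0473
```

Emit:
send_rows(
  delta_pos=[
    [0,-0.036,0.022],
    [0,-0.034,0.025],
    [0,-0.031,0.028],
    [0,-0.029,0.031],
  ],
  angular=[
    [0,0,0],
    [0,0,0],
    [0,0,0],
    [0,0,0],
  ],
)

```text
clock: 17.28
position: [0.4622, -0.0571, 0.1578]
ee_rot: [0.001, 0.742, 0.671, 0.0]
contact_force: [-3.5, 0.6, 7.9]
width: 0.0475
```

Emit:
send_rows(
  delta_pos=[
    [0,-0.025,0.034],
    [0,-0.022,0.036],
    [0,-0.018,0.038],
    [0,0,0],
  ],
  angular=[
    [0,0,0],
    [0,0,0],
    [0,0,0],
    [0,0,0],
  ],
)

```text
clock: 17.62
position: [0.4337, -0.0542, 0.1112]
ee_rot: [-0.002, 0.742, 0.671, -0.002]
contact_force: [-5.7, -2.2, 1.0]
width: 0.0478
```

Emit:
send_rows(
  delta_pos=[
    [0,-0.013,0.03],
    [0,-0.009,0.03],
    [0,0,0],
  ],
  angular=[
    [0,0,0],
    [0,0,0],
    [0,0,0],
  ],
)

```text
clock: 17.87
position: [0.4259, -0.0534, 0.0877]
ee_rot: [-0.002, 0.741, 0.671, -0.002]
contact_force: [-4.9, -1.7, -0.5]
width: 0.0474
```

```bash
python3 - <<'E'
from h import *
W=manip.calibration("wrist");im=manip.get_image("wrist");cv2.imwrite("pics/w14.png",im)
s,p,r=st();print(p,p[:2]@[.9948,-.102]-.597,s["contact_force"])
E
```

```text
[ 0.42606241 -0.05338265  0.08821427] -0.16770808816217642 [-6.08952295 -1.99292009 -1.37985179]
```

View pics/w14.png

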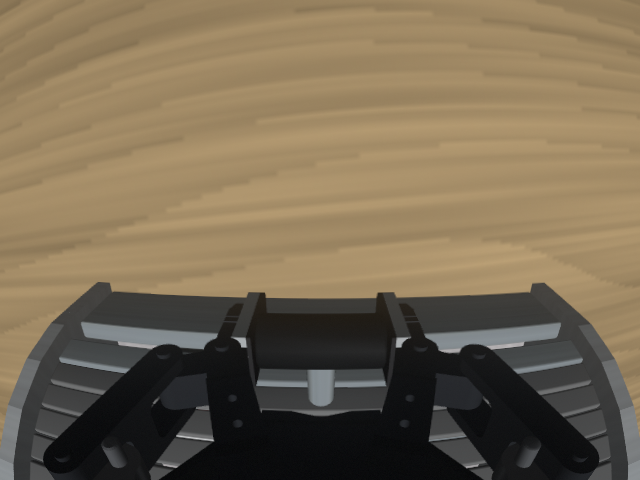

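The bar is at (320,341), and a thin light gap near (140,344) and (505,345) suggests the cover isn't fully shut. I'll push down further and watch the force.

Emit:
send_rows(
  delta_pos=[
    [0,0.003,0.012],
    [0,0.002,0.01],
    [0,0,0],
  ],
  angular=[
    [0,0,0],
    [0,0,0],
    [0,0,0],
  ],
)

```text
clock: 18.17
position: [0.4244, -0.0532, 0.079]
ee_rot: [-0.005, 0.741, 0.671, -0.005]
contact_force: [-12.4, -2.0, 2.8]
width: 0.0476
```

Emit:
send_rows(
  delta_pos=[
    [0,0,0.008],
    [0,0,0.008],
    [0,0,0],
  ],
  angular=[
    [0,0,0],
    [0,0,0],
    [0,0,0],
  ],
)

```text
clock: 18.42
position: [0.424, -0.0532, 0.0745]
ee_rot: [-0.005, 0.741, 0.671, -0.005]
contact_force: [-18.1, -2.5, 21.5]
width: 0.0475
```

Emit:
send_rows(
  delta_pos=[
    [0,-0.01,0],
    [0,0,0],
  ],
  angular=[
    [0,0,0],
    [0,0,0],
  ],
)

```text
clock: 18.58
position: [0.424, -0.0532, 0.0746]
ee_rot: [-0.002, 0.741, 0.671, -0.002]
contact_force: [-7.3, -0.1, 8.4]
width: 0.0476
```

```bash
python3 - <<'E'
from h import *
W=manip.calibration("wrist");im=manip.get_image("wrist");cv2.imwrite("pics/w15.png",im)
s,p,r=st();print(p,s["contact_force"])
E
```

```text
[ 0.42402305 -0.05318077  0.07455281] [-8.41982646 -0.91895874 10.32053076]
```

View pics/w15.png

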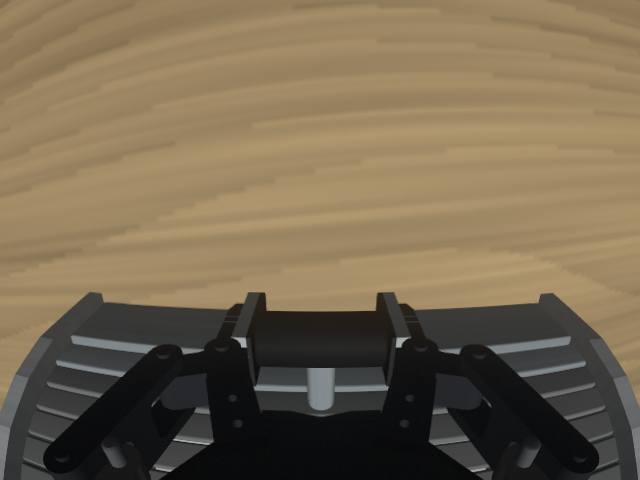

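The gap has gone and the hard stop was felt (21 N). I'll release and check.

Emit:
send_rows(
  delta_pos=[
    [0,0,0],
    [0,0,0],
    [0,0,0],
    [0,0,0],
    [0,0,0],
  ],
  angular=[
    [0,0,0],
    [0,0,0],
    [0,0,0],
    [0,0,0],
    [0,0,0],
  ],
  hand=85,
)

```text
clock: 19.05
position: [0.4269, -0.0534, 0.0736]
ee_rot: [0.0, 0.742, 0.671, 0.0]
contact_force: [-0.7, 0.5, -0.1]
width: 0.0848
```

Emit:
send_rows(
  delta_pos=[
    [0,0,-0.03],
    [0,0,-0.05],
    [0,0,-0.05],
    [0,0,0],
    [0,0,0],
  ],
  angular=[
    [0,0,0],
    [0,0,0],
    [0,0,0],
    [0,0,0],
    [0,0,0],
  ],
  hand=0,
)

```text
clock: 19.47
position: [0.4271, -0.0535, 0.1262]
ee_rot: [0.001, 0.742, 0.671, 0.001]
contact_force: [-0.2, -0.1, -0.0]
width: 0.0252
```

```bash
python3 - <<'E'
from h import *
W=manip.calibration("wrist");im=manip.get_image("wrist");cv2.imwrite("pics/w16.png",im);np.save("w16.npy",np.array(W["camera_from_world"]))
goto([.426,-.0535,.11],-.102+np.pi/2);print(st()[0]["contact_force"])
E
```

```text
clock 19.5167 pos [ 0.4262 -0.0533  0.1253] w 0.017031309478679476
shift m [-0.0002 -0.0002  0.0153] norm [-0.0006 -0.0004  0.0383]
yaw now 1.4707 z [ 3.e-04  1.e-04 -1.e+00]
rotvec [ 0.0003 -0.0001  0.0019] norm [ 0.003 -0.002  0.023]
[ 0.19587685  0.21973219 -0.20664289]
```

View pics/w16.png

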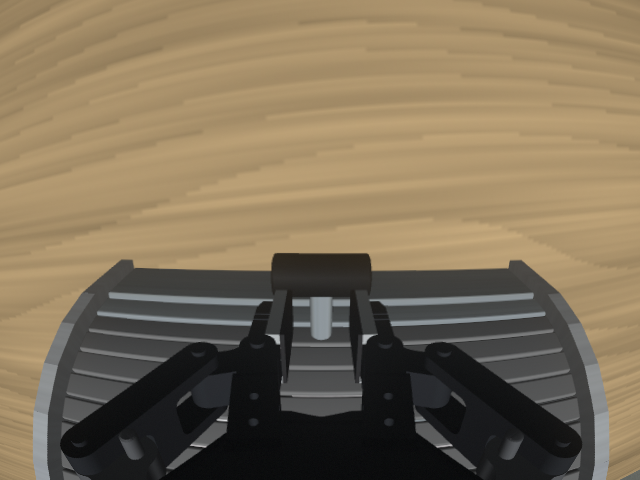

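The cover looks shut, with the bar at (321,274). As insurance I'll press gently on the bar's top with closed fingers.

Emit:
send_rows(
  delta_pos=[
    [0,0,0],
    [0,0,0.02],
    [0,0,0.01],
    [0,0,0.006],
    [0,0,0],
  ],
  angular=[
    [0,0,0],
    [0,0,0],
    [0,0,0],
    [0,0,0],
    [0,0,0],
  ],
)

```text
clock: 19.93
position: [0.4252, -0.0531, 0.1108]
ee_rot: [-0.001, 0.742, 0.671, -0.001]
contact_force: [-2.7, 0.2, 6.3]
width: 0.0001
```

Emit:
send_rows(
  delta_pos=[
    [0,0,0.006],
    [0,0,0.004],
    [0,0,0],
  ],
  angular=[
    [0,0,0],
    [0,0,0],
    [0,0,0],
  ],
)

```text
clock: 20.18
position: [0.4253, -0.0531, 0.1102]
ee_rot: [-0.001, 0.741, 0.671, -0.001]
contact_force: [-11.1, 2.4, 39.5]
width: -0.0003
```

It meets the stop hard at bar top ≈ 0.091 m, where q = 0 predicts 0.092. Backing off.

Emit:
send_rows(
  delta_pos=[
    [0,0,-0.03],
    [0,0,-0.06],
    [0,-0.05,-0.06],
    [0,-0.06,-0.06],
    [0,-0.06,-0.04],
  ],
  angular=[
    [0,0,0],
    [0,0,0],
    [0,0,0],
    [0,0,0],
    [0,0,0],
  ],
)

```text
clock: 20.6
position: [0.3584, -0.0466, 0.208]
ee_rot: [0.0, 0.742, 0.671, 0.0]
contact_force: [0.5, -0.3, -0.9]
width: 0.0001
```

Emit:
send_rows(
  delta_pos=[
    [0.04,0,0],
    [0.08,0,0],
    [0.1,0,0],
    [0.1,0,0],
    [0.1,0,0],
  ],
  angular=[
    [0,0,0],
    [0,0,0],
    [0,0,0],
    [0,0,0],
    [0,0,0],
  ],
)

```text
clock: 21.02
position: [0.3748, 0.1221, 0.2065]
ee_rot: [-0.0, 0.742, 0.67, -0.0]
contact_force: [0.5, -0.8, 0.3]
width: 0.0
```

Emit:
send_rows(
  delta_pos=[
    [0.1,0,0],
    [0.05,0,0],
    [0,0,0],
    [0,0,0],
    [0,0,0],
  ],
  angular=[
    [0,0,0],
    [0,0,0],
    [0,0,0],
    [0,0,0],
    [0,0,0],
  ],
)

```text
clock: 21.43
position: [0.3807, 0.1796, 0.2063]
ee_rot: [-0.0, 0.741, 0.671, -0.001]
contact_force: [-0.7, -0.5, -0.2]
width: -0.0001
```

```bash
python3 - <<'E'
from h import *
print(st()[0])
for n in("side","top"): cv2.imwrite(f"pics/{n}17.png",manip.get_image(n))
a=cv2.imread("pics/side17.png");b=cv2.imread("pics/top17.png")
def bar(im,bx,n):
    p=im[bx[1]:bx[3],bx[0]:bx[2]].max(2);c=max(cv2.findContours((p<45).astype(np.uint8),0,2)[0],key=cv2.contourArea);M=cv2.moments(c);return M["m10"]/M["m00"]+bx[0],M["m01"]/M["m00"]+bx[1]
u=bar(a,(300,175,335,200),"s");v=bar(b,(295,270,330,295),"t");print(u,v,tri(ray(manip.calibration("side"),u),ray(manip.calibration("top"),v)))
cv2.imwrite("pics/c17.png",np.hstack([cv2.resize(a,(400,300)),cv2.resize(b,(400,300))]))
cv2.imwrite("pics/c17.png",np.vstack([cv2.imread("pics/c17.png"),np.hstack([cv2.resize(a[170:320,220:420],(400,300)),cv2.resize(b[150:300,215:415],(400,300))])]))
E
```

```text
{'clock': 21.4333, 'qpos': array([ 2.75780598e-01,  7.58583049e-02,  1.87667183e+00, -7.34132899e-04,
        1.19122983e+00, -1.19499062e+00]), 'qd': array([-0.02302571, -0.01072347,  0.00417864,  0.0016192 , -0.00012455,
        0.0010894 ]), 'effort': array([ 6.66515753e-01, -2.71697098e+01, -2.28996563e+01,  5.39758068e-02,
       -2.77096621e-02, -1.52689108e-05]), 'position': array([0.380737  , 0.17962591, 0.20626514]), 'ee_rot': array([-1.75276875e-04,  7.41480140e-01,  6.70973854e-01, -1.12237965e-03]), 'contact_force': array([-0.70105895, -0.54901727, -0.21767914]), 'moment': array([0.02777292, 0.02485615, 0.047956  ]), 'width': -0.0001061267713876879}
(316.41371158392434, 186.94089834515367) (311.5379188712522, 281.5837742504409) (array([ 0.42111204, -0.05087907,  0.07752864]), [0.04481717583609821, 0.044817175836135086])
```

View pics/c17.png

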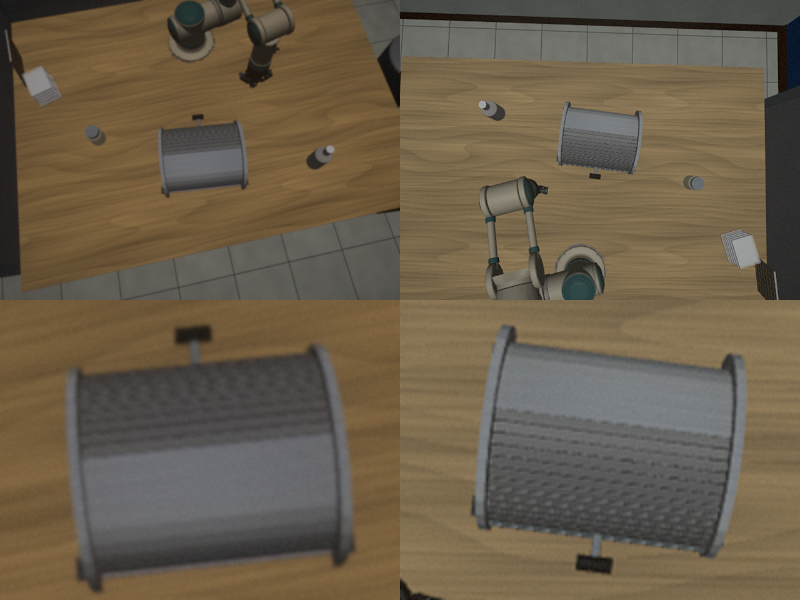

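Side and top views: the cover is down and the bar sits about 10 mm lower than at the start. The jar and bottle are where they were, and the arm is clear. Handing in.

```bash
python3 -c "
from rig import manip
print(manip.sign_off())"
```

```text
the job is handed in; nothing more can be done
None
```

I rolled the cover open by its handle, set the tub down on the mat in the right-hand bay and let go, then rolled the cover shut. The job was handed in after about 21.5 s; no verdict was reported.

**Last checks**
- **Tub:** after release, the wrist view put the lid 0.5–3.3 mm from the mat's centre and within about 0.01 rad of square. It was upright on the mat. I could not see it again once the cover was shut.
- **Cover shut:** a final push with closed fingers met the end stop with the bar's top at about 0.091 m, where fully shut predicts 0.092 m. The gap at the sill was gone. The side and top cameras triangulated the bar at z = 0.078 m, against 0.081 m expected; this is within calibration error.
- **Clearance:** the arm ended clear of everything, with contact force near zero. By eye, the bottle and jar looked unmoved in the final images, as did the pot in the last view before closing.

**What disagreed or came close**
- **Cover open:** from the tool's position I first put the cover at about 1.74 rad. The bar had slipped several millimetres in the grip, and the images put it at 1.65–1.70 rad. That is still above the 1.6 needed, but with a smaller margin than planned.
- **Final push:** it peaked at about 39.5 N at the fingertips, just under the 40 N limit for the arm and gripper body, and I backed off at once.

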